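# Put the biscuits away and clear the board

### The job

Clear up after baking: put every biscuit from the serving board into the open white jar, then set the steel lid on it, turn the lid backwards until it drops into the thread, and screw it down fully home on the rim. Stand the emptied board out of the way, leaning at a slant against the ledge at the back of the worktop with its handle up and its lower edge on the worktop. Leave everything else on the worktop where it is.

Things in the scene. Friction and masses are not known exactly. Their poses are not given: they have to be found in the camera images.
- jar: open white stoneware jar, held fast in a shallow wooden tray beside a closed jar of the same kind; it cannot move. Body 76 dia, 115 high; neck 52 dia outside from 88 up to the rim, mouth 46 dia inside. Origin: centre of its underside, z up. Inside: 68 dia, floor 6 above the origin
- jar_rim (a point): centre of the jar's mouth at rim height. Below the rim's top 6 mm runs a quick thread, 59 dia, three starts. A lid set on rests on the threads' level tops; turned clockwise (from above) it soon hits blunt stops; turned anticlockwise, pressed lightly, it drops 7.5 mm within 105 degrees, at the gaps (14 degrees wide) where the threads begin; then 80 to 95 degrees clockwise screw it home
- lid: plain round steel screw lid, 66 dia, 22 high, 60 g, lying mouth down on the worktop; origin: centre of its lower edge, z up through its top. Inside it three small lugs, unseen from above. Height of its origin above the jar's: resting on top of the threads 107 to 108, dropped into the thread about 100, screwed home (its top on the rim) 96
- lid_top (a point): centre of the lid's top face, 22 above its origin
- board: wooden serving board, 180 x 150 x 14, 220 g, with a straight handle 30 wide, 75 long, 14 thick on one short side, lying flat with the biscuits on it; origin: centre of the 180 x 150 part's underside, x along the handle's direction, z up out of the top face
- board_handle (a point): middle of the handle, 128 from the board's origin along x, at mid thickness; axes as the board's
- board_foot (a point): middle of the short edge at the far end from the handle, 90 from the origin, at mid thickness; axes as the board's
- ledge: raised ledge along the back of the worktop: dark stone upstand with an oak cap, straight across the robot's view (along y), 120 high, 170 deep; origin: on the worktop at the middle of its front face. The worktop in front of its middle, 12 cm to either side, is free but for the board
- ledge_edge (a point): middle of the ledge's top front edge, 120 above the worktop
- biscuit1: shortbread biscuit, 30 x 26 x 14, 14 g, lying on the board (may be absent); origin: centre of its underside, x along the 30 side, z up
- biscuit2: shortbread biscuit, 30 x 26 x 14, 14 g, lying on the board (may be absent); origin: centre of its underside, x along the 30 side, z up
- biscuit3: shortbread biscuit, 30 x 26 x 14, 14 g, lying on the board (may be absent); origin: centre of its underside, x along the 30 side, z up
- biscuit4: shortbread biscuit, 30 x 26 x 14, 14 g, lying on the board (may be absent); origin: centre of its underside, x along the 30 side, z up
- biscuit5: shortbread biscuit, 30 x 26 x 14, 14 g, lying on the board (may be absent); origin: centre of its underside, x along the 30 side, z up
- biscuit6: shortbread biscuit, 30 x 26 x 14, 14 g, lying on the board (may be absent); origin: centre of its underside, x along the 30 side, z up
- full_jar: the neighbour: the same jar, already closed with the same lid, fixed; origin: centre of its underside. Leave alone
- pepper_mill: bystander: dark wooden pepper mill, 50 dia, 142 high
- mug: bystander: white mug, 80 dia, 90 high
- cork_stopper: bystander: cork stopper, 68 dia, 20 high (not the jar's lid)
- spoon: bystander: spoon, 170 long
- honey: bystander: small honey jar, 52 dia, 85 high
- bowl: bystander: bowl, 110 dia, 45 high
- spatula: bystander: kitchen spatula, 260 long
Mind the look-alikes: they are no part of the job. Several things have the shape of the lid; the one meant has the colours described above.

How it is judged:
By the outcome, as a careful person would: the job done as asked, in the order asked, and still so for the second after the job is handed in, with the robot touching nothing.
Of biscuit1, biscuit2, biscuit3, biscuit4, biscuit5, biscuit6 only 4 to 6 are there at a start; the rules pass over those that are not, and their reading is None.
At some moment in a run one of biscuit1, biscuit2, biscuit3, biscuit4, biscuit5, biscuit6, lid may be knocked a few centimetres aside while the robot is not near it.
Once in a run the grip may slacken for a moment while it holds something.
It also fails if it takes over 210 s, if anything falls off the work surface, if the arm or the gripper's body presses on something with over 40 N, if the wrist force passes 120 N, or if a joint passes its speed limit or range.

### The arm

A 7-joint arm with a two-finger parallel gripper is mounted at the origin on the work surface. World frame = base frame: x ahead of the robot, y to its left, z up, the work surface at z = 0. Lengths are in m, angles in rad, forces in N, time in s.
With the tool pointing down it reaches from about 0.4 to 0.85 m from the base axis. Payload 4.5 kg.
Tool frame: the origin (TCP) lies at the very end of the fingers, on their centre line; the grasp point (between the pads) lies behind it (env.tcp_to_grasp is the z of the grasp point in the tool frame, in m); z points along the fingers, y is the line along which they close (so a half turn about z gives the same grasp; the last joint's range is limited). The gripper opens to 88 mm and grips with 3 to 60 N. Pads are 18 mm wide; open, the fingers measure 123 mm over their backs; the gripper's body (75 mm by 187 mm) begins 45 mm behind the grasp point.
Start: joints at [1.225, 0.689, -0.195, 1.565, 0.157, 0.902, -0.215], TCP at [0.232, -0.58, 0.239] pointing down, gripper open.
Joint ranges: [-3.01, 3.01], [-0.46, 2.08], [-1.47, 1.51], [0.13, 2.56], [-1, 4.14], [0.04, 2.09], [-2.66, 2.66]. Speed limits (rad/s): [2.57, 2.57, 3.14, 3.14, 3.14, 3.14, 3.14].

### API

Orientations are given as a unit quaternion [w, x, y, z].
In Python, from rig import env gives the robot as it stands.
- The arm moves only by the tool jog_arm, never from a script. Its argument "series" is a list of rows, each an object of numbers: "dx", "dy", "dz": the shift along the world's x, y, z in cm; "ax", "ay", "az": the turn, a rotation vector about the world's x, y, z in degrees; "gripper": the gripper's target within -1 to 1 (shut at 1, half-way at 0, fully open at -1). In form: [{"dx": .., "dy": .., "dz": .., "ax": .., "ay": .., "az": .., "gripper": ..}, ...]. A call has 1 to 20 rows; each row shifts and turns the commanded pose from where the row before left it; what a row does not reach is not made up. A row lasts 1/12 s, in which the tool goes at most 41.7 mm and 7.16 degrees, less where a joint would pass 70% of its speed; a pose out of reach is approached as far as the arm can. A call with a gripper value outside its range is refused whole. The fingers move at their own pace and stop on an object; the grip force is fixed at half the most. Time passes only in rows, so rows that do not move let the fingers close. It gives the time, the measured TCP pose, the force, the opening and the grip force at its end, in the units of the state.
- env.state(): the state, without advancing time (a new reading comes with each control period).
- env.read_camera(name): name is "scene" or "top"; returns a dict with "img" (384x512x3 uint8, red, green, blue), "z_map" (384x512 float32, m along the optical axis (not along the pixel's ray), 0 where there is no reading), "camera_matrix" (3x3 intrinsics, pixels), "pose" (4x4, takes a point from camera to world coordinates). Camera axes: x right, y down, z forward; pixel columns grow to the right and rows downward; lengths in m; the calibration is good to about 2 mm. A picture is of the moment at which its call begins.
- env.job_done(): hands the job in; it is judged then, once.
The state is a dict: "time_s": time; "q": joint angles; "joint_velocities": joint speeds; "joint_efforts": joint torques, N m; "tool_pos": TCP position; "tool_rot": TCP orientation; "wrist_force": force on the tool from outside, world axes, zero at the start; "moment": the same for the moment, N m; "gripper_width": opening from 0.0 (shut) to 1.0 (fully open); "grip_force": force on a finger pad.
Only numpy, scipy, OpenCV 4.12 (cv2) and the standard library are available. Lean on these libraries where they do the work, as an engineer would, in place of code of your own. Each camera call takes 0.05 s, during which the arm holds its last target. There are 200 camera calls.

## Working session

There is one attempt and no reset: what is moved stays moved. The work goes in short steps, Python scripts to look and compute and a tool call to move; the robot and the scene stay as the last step left them, time stands still between calls to the robot, and variables do not carry over. Pictures are saved under pics/ and viewed, at most 14 in all, crops included, and the job is handed in when it is done.

Besides the shell and the picture viewer there is one more tool, called after ">>>" as name(argument=value, ...), one argument or row to a line, values as JSON. jog_arm: Moves the arm, as the interface text tells. Its arguments: {"type":"object","properties":{"series":{"type":"array","items":{"type":"object","properties":{"dx":{"type":"number"},"dy":{"type":"number"},"dz":{"type":"number"},"ax":{"type":"number"},"ay":{"type":"number"},"az":{"type":"number"},"gripper":{"type":"number"}}}}},"required":["series"]}

```bash
ls; mkdir -p pics
cat > h.py <<'E'
import numpy as np,cv2
from rig import env
def cam(n):
    c=env.read_camera(n); return c
def pts(c):
    z=c["z_map"];K=c["camera_matrix"];T=c["pose"]
    v,u=np.mgrid[:z.shape[0],:z.shape[1]]
    P=np.stack([(u-K[0,2])/K[0,0]*z,(v-K[1,2])/K[1,1]*z,z],-1)
    W=P@T[:3,:3].T+T[:3,3]; W[z==0]=np.nan
    return W
def ray(c,u,v,h):
    K=c["camera_matrix"];T=c["pose"]
    d=T[:3,:3]@np.array([(u-K[0,2])/K[0,0],(v-K[1,2])/K[1,1],1]);o=T[:3,3]
    return o+d*(h-o[2])/d[2]
def save(c,n,box=None,s=1):
    im=c["img"][...,::-1]
    if box: im=im[box[1]:box[3],box[0]:box[2]]
    cv2.imwrite("pics/"+n+".png",cv2.resize(im,None,fx=s,fy=s,interpolation=cv2.INTER_CUBIC))
E
python3 - <<'E'
from h import *
a=cam("scene");b=cam("top")
save(a,"s0",s=1.5);save(b,"t0",s=1.5)
for c in(a,b):
    print(c["camera_matrix"].round(1).tolist(),c["pose"].round(3).tolist())
s=env.state();print(s,env.tcp_to_grasp)
E
```

```text
pics
[[444.4, 0.0, 261.0], [0.0, 444.4, 190.5], [0.0, 0.0, 1.0]] [[-0.612, 0.573, -0.545, 1.227], [0.79, 0.455, -0.41, 0.513], [0.014, -0.682, -0.732, 1.066], [0.0, 0.0, 0.0, 1.0]]
[[500.1, 0.0, 258.0], [0.0, 500.1, 193.9], [0.0, 0.0, 1.0]] [[0.018, -0.998, 0.067, 0.395], [-1.0, -0.018, 0.001, -0.02], [-0.0, -0.067, -0.998, 2.073], [0.0, 0.0, 0.0, 1.0]]
{'time_s': 0.1, 'q': array([ 1.22480065,  0.6898879 , -0.19452837,  1.56622379,  0.15729649,
        0.90254838, -0.21509891]), 'joint_velocities': array([ 0.00092736, -0.00022699, -0.00152423, -0.00228139, -0.00073631,
        0.00022838, -0.00107471]), 'joint_efforts': array([-3.09538445e-03, -5.28499246e+01, -1.27156064e+00, -1.53837866e+01,
       -5.25684818e-02,  1.93291860e-03,  5.32654565e-05]), 'tool_pos': array([ 0.23145489, -0.57994358,  0.23800242]), 'tool_rot': array([-8.09306606e-04,  9.82015663e-01,  1.88797604e-01, -2.17693474e-04]), 'wrist_force': array([ 0.07929903, -0.34416476,  0.13346823]), 'moment': array([0.0499206 , 0.02479945, 0.06440059]), 'grip_force': 0.0, 'gripper_width': 1.0021935034087883} -0.0187
```

View pics/s0.png

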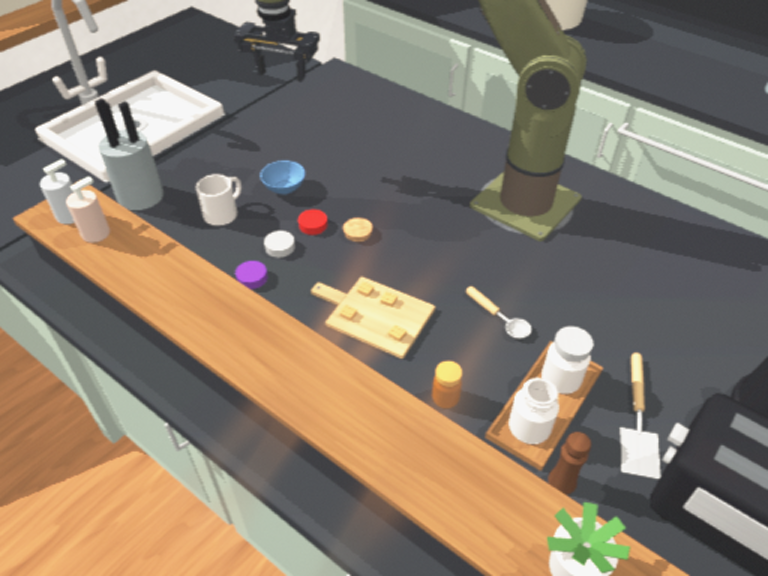

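View pics/t0.png

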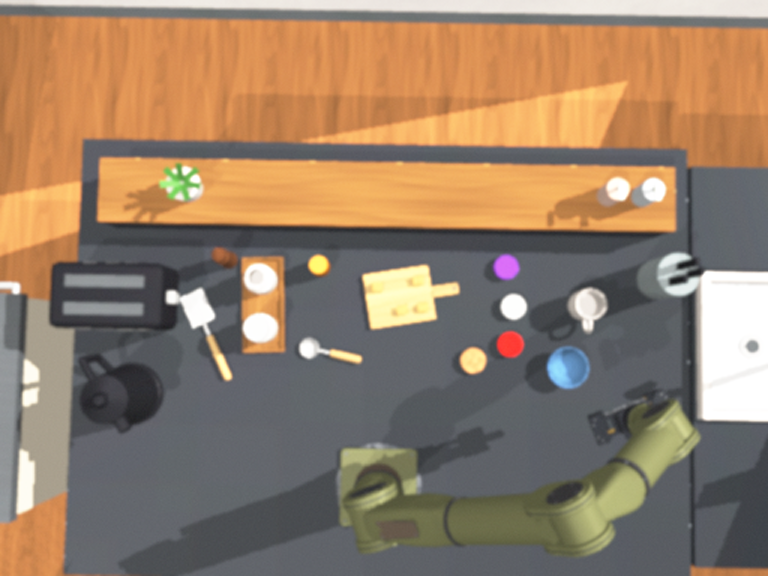

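The scene picture shows the ledge, the board with about 4 biscuits near (380,315), and the tray with the open jar at (533,410) and the closed one at (568,360). In the top view the lid candidates are purple (507,267), grey-white (513,306), red (510,345) and cork (473,360). Grey-white fits "steel" because the others are coloured or cork. I'll confirm with a crop and measure.

```bash
cat > m.py <<'E'
from h import *
from scipy import ndimage as nd
def circ(W,m,zlo,zhi):
    k=m&(W[...,2]>zlo)&(W[...,2]<zhi); return k
def board_biscuits(c,verb=True):
    W=pts(c);z=W[...,2];x=W[...,0];y=W[...,1]
    roi=(abs(y)<.25)&(x>.35)&(x<.80)
    hsv=cv2.cvtColor(c["img"],cv2.COLOR_RGB2HSV)
    wood=roi&(hsv[...,0]>10)&(hsv[...,0]<32)&(hsv[...,1]>60)&(hsv[...,2]>120)
    return W,roi,wood
E
python3 - <<'E'
from m import *
b=cam("top");a=cam("scene")
im1=cv2.resize(b["img"][150:260,235:375],None,fx=4,fy=4,interpolation=cv2.INTER_CUBIC)
im1=im1[:, :560]
cv2.imwrite("pics/c1.png",im1[...,::-1])
for n,c in(("top",b),("scene",a)):
    W=pts(c);z=W[...,2];x=W[...,0];y=W[...,1]
    print(n,"table z",np.nanmedian(z[(x>.35)&(x<.6)&(abs(y)<.4)]))
    led=(z>.11)&(z<.13)&(x>.6)
    xs=[np.nanmin(x[led&(abs(y-t)<.01)]) for t in(-.15,-.05,0,.05,.15)];print("ledge",np.round(xs,3),np.nanmedian(z[led]))
    hi=(z>.006)&(x>.35)&(x<.75)&(abs(y)<.45)
    L,k=nd.label(hi)
    for i in range(1,k+1):
        q=L==i
        if q.sum()<15: continue
        P=W[q];top=np.nanpercentile(P[:,2],95)
        t=P[P[:,2]>top-.006]
        v,u=np.nonzero(q)
        print(i,q.sum(),"uv",u.mean().round(),v.mean().round(),"top",top.round(4),"c",((t.max(0)+t.min(0))/2)[:2].round(4),"ext",(t.max(0)-t.min(0))[:2].round(3),c["img"][q].mean(0).astype(int))
    # biscuits
    bi=(z>.021)&(z<.036)&(x>.4)&(x<.72)&(y>-.2)&(y<.2)
    L,k=nd.label(bi)
    for i in range(1,k+1):
        q=L==i
        if q.sum()<12: continue
        P=W[q];r=cv2.minAreaRect((P[:,:2]*1000).astype(np.float32));print(" bis",q.sum(),np.round(np.nanmean(P,0),4),np.round(r[0],1),np.round(r[1],1),round(r[2]))
E
```

```text
top table z 0.0030273958563329373
ledge [0.701 0.7   0.699 0.698 0.699] 0.11943120246009575
1 3803 uv 254.0 146.0 top 0.1273 c [ 7.241e-01 -3.000e-04] ext [0.052 0.899] [204 147  86]
188 167 uv 150.0 171.0 top 0.1446 c [0.614  0.4236] ext [0.032 0.031] [134  85  60]
285 1219 uv 175.0 201.0 top 0.1265 c [0.4886 0.3194] ext [0.188 0.064] [230 202 177]
304 152 uv 213.0 177.0 top 0.0952 c [0.6    0.1673] ext [0.039 0.04 ] [237 211  97]
315 212 uv 337.0 177.0 top 0.0316 c [ 0.6075 -0.3423] ext [0.056 0.062] [205 106 238]
418 1587 uv 269.0 197.0 top 0.0284 c [ 0.5187 -0.086 ] ext [0.171 0.247] [252 241 174]
626 217 uv 342.0 204.0 top 0.0301 c [ 0.4993 -0.3636] ext [0.062 0.061] [247 247 246]
1009 218 uv 340.0 229.0 top 0.0292 c [ 0.3969 -0.3566] ext [0.061 0.062] [250  64  58]
1057 15 uv 206.0 227.0 top 0.0215 c [0.3974 0.1936] ext [0.    0.025] [200 198 196]
1120 25 uv 146.0 233.0 top 0.0274 c [0.3624 0.4415] ext [0.02  0.011] [181 153 108]
1153 107 uv 315.0 236.0 top 0.0271 c [ 0.3663 -0.2549] ext [0.029 0.061] [247 218 146]
1174 25 uv 204.0 235.0 top 0.0184 c [0.3624 0.1992] ext [0.02 0
[... 889 characters left out ...]
op 0.0206 c [0.3747 0.128 ] ext [0.049 0.131] [229 218 181]
30 38 uv 350.0 221.0 top 0.0155 c [0.3758 0.2124] ext [0.05  0.022] [219 217 214]
35 3061 uv 365.0 263.0 top 0.1238 c [0.4892 0.326 ] ext [0.193 0.064] [216 198 180]
47 498 uv 298.0 256.0 top 0.0868 c [0.5986 0.1732] ext [0.045 0.044] [202 161  94]
54 22 uv 423.0 257.0 top 0.0177 c [0.362  0.4443] ext [0.023 0.011] [198 166 118]
 bis 64 [ 0.4929 -0.1079  0.0276] [ 491.4 -108.9] [27.5 31. ] 11
 bis 67 [ 0.4842 -0.0511  0.0271] [481.8 -52. ] [30.1 30.4] 15
 bis 76 [ 0.566  -0.0936  0.0269] [565.4 -95.1] [28.1 32. ] 8
 bis 73 [0.5454 0.0174 0.0271] [543.8  16.9] [29.7 27.3] 86
 bis 58 [0.6153 0.1817 0.0284] [612.3 180. ] [19.4 49. ] 23
```

View pics/c1.png

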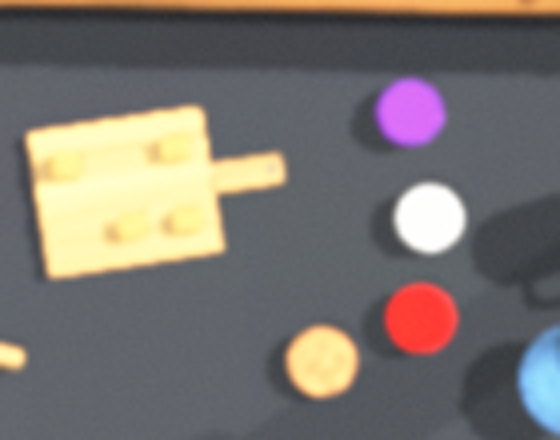

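The crop shows the grey-white lid at (430,218), the steel-coloured one of the four. The neighbours are purple (410,112), red (420,318) and cork (322,360). There are four biscuits on the board, at (62,165), (172,150), (127,228) and (182,220), and the handle points toward −y. I'll move over the first biscuit.

>>> jog_arm(
  series=[
    {"dx": 1.6, "dy": 3.3, "az": 5},
    {"dx": 1.6, "dy": 3.3, "az": 5},
    {"dx": 1.6, "dy": 3.3, "az": 5},
    {"dx": 1.6, "dy": 3.3, "az": 5},
    {"dx": 1.6, "dy": 3.3, "az": 5},
    {"dx": 1.6, "dy": 3.3, "az": 5},
    {"dx": 1.6, "dy": 3.3, "az": 5},
    {"dx": 1.6, "dy": 3.3, "az": 5},
    {"dx": 1.6, "dy": 3.3, "az": 5},
    {"dx": 1.6, "dy": 3.3, "az": 5},
    {"dx": 1.6, "dy": 3.3, "az": 5},
    {"dx": 1.6, "dy": 3.3, "az": 5},
    {"dx": 1.6, "dy": 3.3, "az": 5},
    {"dx": 1.6, "dy": 3.3, "az": 5},
    {"dx": 1.6, "dy": 3.3, "az": 5},
    {"dx": 1.2, "dy": 2.9, "az": 2},
    {},
    {},
  ],
)

```text
invalid input
```

>>> jog_arm(
  series=[
    {"dx": 1.6, "dy": 3.3, "dz": 0, "ax": 0, "ay": 0, "az": 5, "gripper": -1},
    {"dx": 1.6, "dy": 3.3, "dz": 0, "ax": 0, "ay": 0, "az": 5, "gripper": -1},
    {"dx": 1.6, "dy": 3.3, "dz": 0, "ax": 0, "ay": 0, "az": 5, "gripper": -1},
    {"dx": 1.6, "dy": 3.3, "dz": 0, "ax": 0, "ay": 0, "az": 5, "gripper": -1},
    {"dx": 1.6, "dy": 3.3, "dz": 0, "ax": 0, "ay": 0, "az": 5, "gripper": -1},
    {"dx": 1.6, "dy": 3.3, "dz": 0, "ax": 0, "ay": 0, "az": 5, "gripper": -1},
    {"dx": 1.6, "dy": 3.3, "dz": 0, "ax": 0, "ay": 0, "az": 5, "gripper": -1},
    {"dx": 1.6, "dy": 3.3, "dz": 0, "ax": 0, "ay": 0, "az": 5, "gripper": -1},
    {"dx": 1.6, "dy": 3.3, "dz": 0, "ax": 0, "ay": 0, "az": 5, "gripper": -1},
    {"dx": 1.6, "dy": 3.3, "dz": 0, "ax": 0, "ay": 0, "az": 5, "gripper": -1},
    {"dx": 1.6, "dy": 3.3, "dz": 0, "ax": 0, "ay": 0, "az": 5, "gripper": -1},
    {"dx": 1.6, "dy": 3.3, "dz": 0, "ax": 0, "ay": 0, "az": 5, "gripper": -1},
    {"dx": 1.6, "dy": 3.3, "dz": 0, "ax": 0, "ay": 0, "az": 5, "gripper": -1},
    {"dx": 1.6, "dy": 3.3, "dz": 0, "ax": 0, "ay": 0, "az": 5, "gripper": -1},
    {"dx": 1.6, "dy": 3.3, "dz": 0, "ax": 0, "ay": 0, "az": 5, "gripper": -1},
    {"dx": 1.2, "dy": 2.9, "dz": 0, "ax": 0, "ay": 0, "az": 2, "gripper": -1},
    {"dx": 0, "dy": 0, "dz": 0, "ax": 0, "ay": 0, "az": 0, "gripper": -1},
  ],
)

```text
time_s: 1.62
tool_pos: [0.4868, -0.0487, 0.2395]
tool_rot: [-0.0, 0.647, 0.763, 0.004]
wrist_force: [0.8, 0.3, 0.3]
gripper_width: 0.999
grip_force: 0.0
```

>>> jog_arm(
  series=[
    {"dx": -0.3, "dy": -0.7, "dz": -4, "gripper": -1},
    {"dz": -4, "gripper": -1},
    {"dz": -4, "gripper": -1},
    {"dz": -4, "gripper": -1},
    {"dz": -3, "gripper": -1},
    {"dz": -2, "gripper": -1},
    {"dz": -1, "gripper": -1},
    {"dz": 0, "gripper": -1},
    {"dz": 0, "gripper": 1},
    {"dz": 0, "gripper": 1},
    {"dz": 0, "gripper": 1},
    {"dz": 0, "gripper": 1},
    {"dz": 0, "gripper": 1},
    {"dz": 0, "gripper": 1},
    {"dz": 0, "gripper": 1},
  ],
)

```text
invalid input
```

>>> jog_arm(
  series=[
    {"dx": -0.3, "dy": -0.7, "dz": -4, "ax": 0, "ay": 0, "az": 0, "gripper": -1},
    {"dx": 0, "dy": 0, "dz": -4, "ax": 0, "ay": 0, "az": 0, "gripper": -1},
    {"dx": 0, "dy": 0, "dz": -4, "ax": 0, "ay": 0, "az": 0, "gripper": -1},
    {"dx": 0, "dy": 0, "dz": -4, "ax": 0, "ay": 0, "az": 0, "gripper": -1},
    {"dx": 0, "dy": 0, "dz": -3, "ax": 0, "ay": 0, "az": 0, "gripper": -1},
    {"dx": 0, "dy": 0, "dz": -2, "ax": 0, "ay": 0, "az": 0, "gripper": -1},
    {"dx": 0, "dy": 0, "dz": -1, "ax": 0, "ay": 0, "az": 0, "gripper": -1},
    {"dx": 0, "dy": 0, "dz": 0, "ax": 0, "ay": 0, "az": 0, "gripper": -1},
    {"dx": 0, "dy": 0, "dz": 0, "ax": 0, "ay": 0, "az": 0, "gripper": 1},
    {"dx": 0, "dy": 0, "dz": 0, "ax": 0, "ay": 0, "az": 0, "gripper": 1},
    {"dx": 0, "dy": 0, "dz": 0, "ax": 0, "ay": 0, "az": 0, "gripper": 1},
    {"dx": 0, "dy": 0, "dz": 0, "ax": 0, "ay": 0, "az": 0, "gripper": 1},
    {"dx": 0, "dy": 0, "dz": 0, "ax": 0, "ay": 0, "az": 0, "gripper": 1},
    {"dx": 0, "dy": 0, "dz": 0, "ax": 0, "ay": 0, "az": 0, "gripper": 1},
    {"dx": 0, "dy": 0, "dz": 0, "ax": 0, "ay": 0, "az": 0, "gripper": 1},
    {"dx": 0, "dy": 0, "dz": 0, "ax": 0, "ay": 0, "az": 0, "gripper": 1},
  ],
)

```text
time_s: 2.95
tool_pos: [0.4808, -0.0635, 0.0189]
tool_rot: [0.0, 0.651, 0.759, 0.0]
wrist_force: [-1.1, 0.5, -0.3]
gripper_width: 0.42
grip_force: 0.0
```

>>> jog_arm(
  series=[
    {"dx": 0.2, "dy": 0.7, "dz": 0, "ax": 0, "ay": 0, "az": 0, "gripper": -0.2},
    {"dx": 0, "dy": 0, "dz": 0, "ax": 0, "ay": 0, "az": 0, "gripper": -0.2},
    {"dx": 0, "dy": 0, "dz": 0, "ax": 0, "ay": 0, "az": 0, "gripper": 1},
    {"dx": 0, "dy": 0, "dz": 0, "ax": 0, "ay": 0, "az": 0, "gripper": 1},
    {"dx": 0, "dy": 0, "dz": 0, "ax": 0, "ay": 0, "az": 0, "gripper": 1},
    {"dx": 0, "dy": 0, "dz": 0, "ax": 0, "ay": 0, "az": 0, "gripper": 1},
    {"dx": 0, "dy": 0, "dz": 0, "ax": 0, "ay": 0, "az": 0, "gripper": 1},
    {"dx": 0, "dy": 0, "dz": 0, "ax": 0, "ay": 0, "az": 0, "gripper": 1},
    {"dx": 0, "dy": 0, "dz": 0, "ax": 0, "ay": 0, "az": 0, "gripper": 1},
  ],
)

```text
time_s: 3.7
tool_pos: [0.4827, -0.0566, 0.0187]
tool_rot: [0.0, 0.651, 0.759, -0.0]
wrist_force: [0.4, -0.3, 0.3]
gripper_width: 0.294
grip_force: 29.7
```

>>> jog_arm(
  series=[
    {"dx": 0, "dy": 0, "dz": 2, "ax": 0, "ay": 0, "az": 0, "gripper": 1},
    {"dx": 0, "dy": 0, "dz": 3, "ax": 0, "ay": 0, "az": 0, "gripper": 1},
    {"dx": 0, "dy": 0, "dz": 4, "ax": 0, "ay": 0, "az": 0, "gripper": 1},
    {"dx": 0, "dy": 0, "dz": 4, "ax": 0, "ay": 0, "az": 0, "gripper": 1},
    {"dx": 0, "dy": 0, "dz": 2, "ax": 0, "ay": 0, "az": 0, "gripper": 1},
    {"dx": 0, "dy": 0, "dz": 0, "ax": 0, "ay": 0, "az": 0, "gripper": 1},
  ],
)

```text
time_s: 4.2
tool_pos: [0.4852, -0.0566, 0.1728]
tool_rot: [0.003, 0.651, 0.759, 0.003]
wrist_force: [0.1, 0.5, -0.4]
gripper_width: 0.292
grip_force: 29.7
```

```bash
cat > d.py <<'E'
from m import *
for n in("top","scene"):
    c=cam(n);W=pts(c);x,y,z=[W[...,i] for i in range(3)]
    save(c,"d_"+n)
    # biscuits
    p=env.state()["tool_pos"]
    for lo,hi,roi,t in((.021,.036,(x>.4)&(x<.62)&(y>-.2)&(y<.1),"bis"),(p[2]-.008,p[2]+.012,(abs(x-p[0])<.08)&(abs(y-p[1])<.08),"held"),
        (.105,.140,(x>.5)&(x<.6)&(y>.25)&(y<.4),"jar"),(.105,.140,(x>.4)&(x<.5)&(y>.25)&(y<.4),"full")):
        bi=(z>lo)&(z<hi)&roi
        L,k=nd.label(bi)
        for i in range(1,k+1):
            q=L==i
            if q.sum()<15: continue
            P=W[q];v,u=np.nonzero(q)
            print(n,t,q.sum(),"med",np.median(P,0).round(4),"lo",P.min(0).round(4),"hi",P.max(0).round(4),"uv",u.min(),u.max(),v.min(),v.max())
print(env.state()["tool_pos"],env.state()["gripper_width"])
E
python3 d.py
python3 - <<'E'
import cv2
a=cv2.imread("pics/d_scene.png");b=cv2.imread("pics/d_top.png")
A=cv2.resize(a[120:320,190:410],(660,600))
cv2.imwrite("pics/d1.png",A)
E
```

```text
top bis 43 med [0.5477 0.012  0.0278] lo [ 0.5317 -0.0045  0.0211] hi [0.5566 0.0246 0.0355] uv 248 255 188 194
top jar 83 med [0.5595 0.3249 0.1155] lo [0.5287 0.2971 0.1051] hi [0.5875 0.3548 0.1308] uv 164 178 177 192
top full 220 med [0.4294 0.3194 0.1229] lo [0.4023 0.2877 0.1072] hi [0.4574 0.3521 0.1394] uv 163 180 210 224
scene bis 66 med [ 0.4931 -0.1074  0.0276] lo [ 0.478  -0.1241  0.0212] hi [ 0.5062 -0.093   0.0333] uv 238 249 188 196
scene bis 71 med [ 0.5653 -0.094   0.0272] lo [ 0.5492 -0.1108  0.0218] hi [ 0.5796 -0.0793  0.0321] uv 227 238 203 212
scene bis 79 med [0.5467 0.0187 0.0269] lo [0.528  0.0031 0.0214] hi [0.5583 0.0328 0.0321] uv 259 271 217 227
scene held 56 med [ 0.4829 -0.0437  0.1781] lo [ 0.4575 -0.0603  0.1674] hi [ 0.5103 -0.0369  0.1811] uv 256 266 159 170
scene jar 257 med [0.5628 0.3321 0.1152] lo [0.527 0.302 0.105] hi [0.5879 0.3608 0.1251] uv 348 372 252 273
scene full 442 med [0.4344 0.3275 0.1228] lo [0.4002 0.2943 0.105 ] hi [0.4603 0.3585 0.1288] uv 370 395 218 240
[ 0.48288165 -0.05693184  0.16916613] 0.29023883647418913
```

View pics/d1.png

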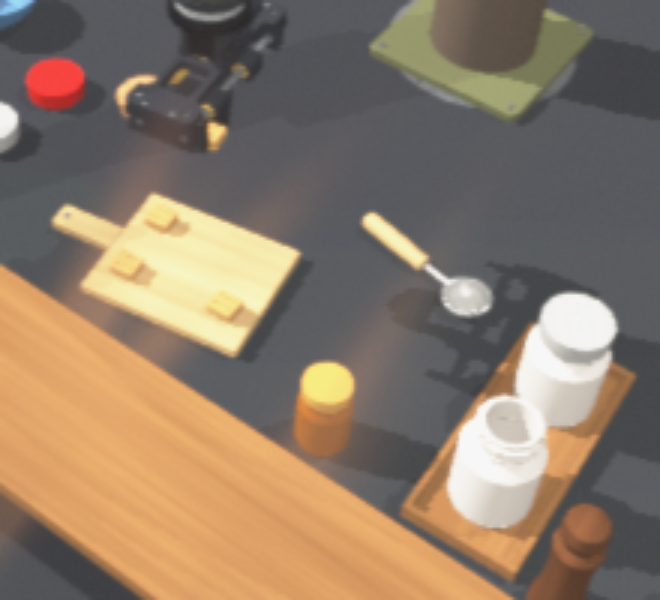

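```bash
cat > g.py <<'E'
from m import *
from scipy.spatial.transform import Rotation as R
s=env.state();q=s["tool_rot"];T=R.from_quat([q[1],q[2],q[3],q[0]]).as_matrix();p=s["tool_pos"]
for n in("top","scene"):
    c=cam(n);W=pts(c);L=(W-p)@T
    print(n,"xt dir",T[:,0].round(3))
    for lo in np.arange(-.19,.001,.01):
        k=(L[...,2]>=lo)&(L[...,2]<lo+.01)&(abs(L[...,0])<.07)&(abs(L[...,1])<.13)
        if k.sum()<4: continue
        P=L[k]*1000;print(round(lo*1000),k.sum(),"x",np.percentile(P[:,0],[2,50,98]).round(),"y",np.percentile(P[:,1],[2,50,98]).round())
# base plate
    K=(np.abs(W[...,0])<.2)&(np.abs(W[...,1])<.2)&(W[...,2]>.004)&(W[...,2]<.05)
    h=cv2.cvtColor(c["img"],cv2.COLOR_RGB2HSV);K&=(h[...,0]>22)&(h[...,0]<45)&(h[...,1]>80)
    if K.sum(): P=W[K];print("plate",K.sum(),np.percentile(P,[1,50,99],axis=0).round(4).tolist())
E
python3 g.py
```

```text
top xt dir [-0.152  0.988 -0.001]
-120 37 x [-27.   6.  29.] y [-87.  76.  94.]
-110 163 x [-35.  10.  29.] y [-90.  74.  94.]
-100 24 x [-30.  17.  31.] y [-78.  74.  94.]
-90 7 x [20. 21. 29.] y [-50. -42.  66.]
-80 6 x [20. 22. 26.] y [-61. -48.  64.]
plate 10 [[-0.0751, -0.0966, 0.0059], [-0.0605, -0.0923, 0.0113], [0.067, 0.0103, 0.0177]]
scene xt dir [-0.152  0.988 -0.001]
-190 98 x [-26.  22.  40.] y [-7. 30. 39.]
-180 27 x [-13.  17.  34.] y [ 9. 27. 36.]
-170 131 x [-29.  18.  38.] y [-18.  27.  38.]
-160 78 x [-21.  28.  39.] y [-37.  24.  38.]
-150 25 x [29. 36. 37.] y [-33.   4.  19.]
-140 22 x [-15.  21.  27.] y [ 6. 15. 19.]
-130 52 x [-16.   8.  27.] y [-9. 12. 19.]
-120 62 x [-16.  12.  27.] y [-35.  10.  18.]
-110 487 x [-27.  14.  37.] y [-86.  58.  94.]
-100 132 x [-28.  10.  37.] y [-81.  44.  94.]
-90 204 x [-19.  26.  37.] y [-79.  28.  92.]
-80 138 x [-28.  27.  37.] y [-81.  42.  88.]
-70 68 x [-28.  15.  36.] y [-80.  83.  87.]
-60 6 x [ 2.  6. 28.] y [-22. -21.  71.]
-50 4 x [ 2. 12. 13.] y [-27.   0.  25.]
-40 13 x [11. 13. 15.] y [-25.  26.  31.]
-30 9 x [10. 13. 14.] y [-27.  21.  29.]
-20 17 x [ 9. 12. 16.] y [-26.   3.  27.]
-10 51 x [ 1. 12. 19.] y [-20.   0.  26.]
0 6 x [11. 15. 18.] y [-24.   8.  18.]
```

```bash
cat > j.py <<'E'
from m import *
c=cam("scene");W=pts(c);x,y,z=[W[...,i] for i in range(3)]
def circ(m,t):
    P=W[m];v,u=np.nonzero(m)
    (a,b),r=cv2.minEnclosingCircle((P[:,:2]*1000).astype(np.float32));h=cv2.convexHull((P[:,:2]*1000).astype(np.float32))[:,0]
    A=np.c_[2*h,np.ones(len(h))];s=np.linalg.lstsq(A,(h**2).sum(1),rcond=None)[0]
    print(t,m.sum(),"mec",round(a,1),round(b,1),round(r,1),"fit",s[:2].round(1),round((s[2]+s[0]**2+s[1]**2)**.5,1),"z",np.percentile(P[:,2],[5,50,90]).round(4))
J=(x>.5)&(x<.62)&(y>.27)&(y<.4)
for lo in(.108,.112,.115): circ(J&(z>lo)&(z<.13),"jar%g"%lo)
circ((x>.38)&(x<.49)&(y>.27)&(y<.4)&(z>.115)&(z<.14),"full")
circ((x>.38)&(x<.49)&(y>.27)&(y<.4)&(z>.121)&(z<.14),"full")
circ((x>.45)&(x<.55)&(y>-.42)&(y<-.3)&(z>.01)&(z<.04),"lid")
circ((x>.45)&(x<.55)&(y>-.42)&(y<-.3)&(z>.019)&(z<.04),"lidtop")
print("tray",np.nanpercentile(z[(x>.47)&(x<.51)&(y>.3)&(y<.35)],[20,50,80]))
# 2d jar bright rim by contour at height
for n,h in(("scene",.119),("top",.119)):
    b=cam(n);hsv=cv2.cvtColor(b["img"],cv2.COLOR_RGB2HSV);
E
python3 j.py
python3 - <<'E'
import sys;sys.path.insert(0,".")
import os;os.chdir(".")
from h import *
c=cam("scene");im=c["img"][235:305,335:400]
cv2.imwrite("pics/j1.png",cv2.resize(im[...,::-1],None,fx=9,fy=8,interpolation=cv2.INTER_CUBIC)[:560])
print(c["img"][245:285:2,360].tolist())
for uv in((360,252),(348,262),(372,262),(360,273)): print(uv,ray(c,*uv,.118).round(4))
E
```

```text
jar0.108 229 mec 558.1 331.3 31.4 fit [558.2 331.7] 30.2 z [0.1095 0.116  0.1212]
jar0.112 188 mec 558.2 331.2 31.4 fit [558.2 331.6] 30.1 z [0.1126 0.117  0.1215]
jar0.115 137 mec 559.0 331.4 30.8 fit [559.1 332.1] 29.6 z [0.1152 0.1187 0.1221]
full 406 mec 427.1 326.6 35.0 fit [426.7 326.2] 33.2 z [0.1184 0.1233 0.126 ]
full 346 mec 426.4 327.1 34.2 fit [426.7 326.3] 33.0 z [0.1215 0.1237 0.1261]
lid 243 mec 494.1 -355.9 36.5 fit [ 496.4 -357.4] 33.8 z [0.0122 0.0215 0.0245]
lidtop 188 mec 495.4 -356.3 35.2 fit [ 497.1 -358. ] 32.5 z [0.0194 0.0223 0.0248]
tray [0.00539398 0.00612031 0.0071742 ]
[[150, 109, 73], [153, 112, 78], [151, 113, 82], [169, 135, 107], [236, 230, 222], [207, 199, 188], [207, 199, 188], [213, 204, 194], [207, 198, 187], [208, 199, 188], [208, 198, 188], [221, 215, 204], [229, 223, 216], [247, 247, 246], [219, 213, 202], [233, 228, 220], [242, 239, 234], [246, 245, 242], [242, 238, 232], [206, 197, 186]]
(360, 252) [0.5337 0.3167 0.118 ]
(348, 262) [0.5799 0.3078 0.118 ]
(372, 262) [0.5419 0.356  0.118 ]
(360, 273) [0.5898 0.348  0.118 ]
```

View pics/j1.png

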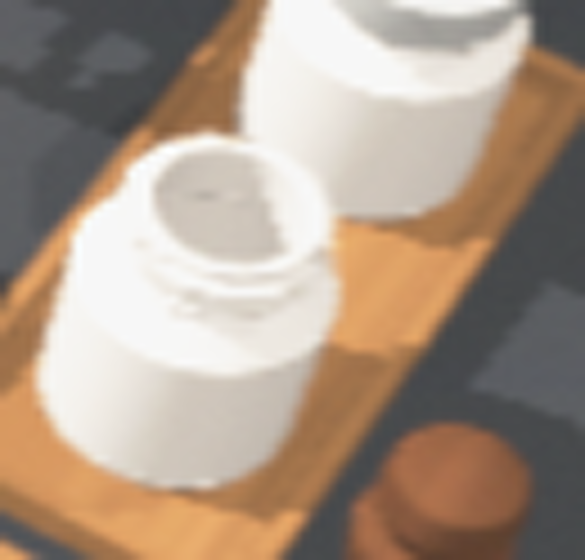

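The crop shows the open mouth centred at about crop pixel (233,206), which puts the jar axis at about (0.557, 0.3315). The scene camera agrees with the gripper's known geometry.

>>> jog_arm(
  series=[
    {"dx": 0.6, "dy": 3.2, "dz": 0, "ax": 0, "ay": 0, "az": 0, "gripper": 1},
    {"dx": 0.6, "dy": 3.2, "dz": 0, "ax": 0, "ay": 0, "az": 0, "gripper": 1},
    {"dx": 0.6, "dy": 3.2, "dz": 0, "ax": 0, "ay": 0, "az": 0, "gripper": 1},
    {"dx": 0.6, "dy": 3.2, "dz": 0, "ax": 0, "ay": 0, "az": 0, "gripper": 1},
    {"dx": 0.6, "dy": 3.2, "dz": 0, "ax": 0, "ay": 0, "az": 0, "gripper": 1},
    {"dx": 0.6, "dy": 3.2, "dz": 0, "ax": 0, "ay": 0, "az": 0, "gripper": 1},
    {"dx": 0.6, "dy": 3.2, "dz": 0, "ax": 0, "ay": 0, "az": 0, "gripper": 1},
    {"dx": 0.6, "dy": 3.2, "dz": 0, "ax": 0, "ay": 0, "az": 0, "gripper": 1},
    {"dx": 0.6, "dy": 3.2, "dz": 0, "ax": 0, "ay": 0, "az": 0, "gripper": 1},
    {"dx": 0.6, "dy": 3.2, "dz": 0, "ax": 0, "ay": 0, "az": 0, "gripper": 1},
    {"dx": 0.6, "dy": 3.2, "dz": 0, "ax": 0, "ay": 0, "az": 0, "gripper": 1},
    {"dx": 0.6, "dy": 3.2, "dz": 0, "ax": 0, "ay": 0, "az": 0, "gripper": 1},
    {"dx": 0.2, "dy": 0.1, "dz": 0, "ax": 0, "ay": 0, "az": 0, "gripper": 1},
    {"dx": 0, "dy": 0, "dz": -1.5, "ax": 0, "ay": 0, "az": 0, "gripper": 1},
    {"dx": 0, "dy": 0, "dz": -1.5, "ax": 0, "ay": 0, "az": 0, "gripper": 1},
    {"dx": 0, "dy": 0, "dz": 0, "ax": 0, "ay": 0, "az": 0, "gripper": 1},
    {"dx": 0, "dy": 0, "dz": 0, "ax": 0, "ay": 0, "az": 0, "gripper": 1},
  ],
)

```text
time_s: 6.02
tool_pos: [0.5558, 0.3279, 0.1374]
tool_rot: [-0.0, 0.651, 0.759, -0.002]
wrist_force: [-0.0, 0.5, 0.4]
gripper_width: 0.288
grip_force: 29.7
```

Run:
```python
from h import *
c=cam("scene");im=c["img"][215:290,320:400]
cv2.imwrite("pics/j2.png",cv2.resize(im[...,::-1],None,fx=9,fy=8,interpolation=cv2.INTER_CUBIC))
print(env.state()["tool_pos"],env.state()["q"])
```

```text
[0.55648941 0.32833303 0.13840242] [-0.38086005  0.86401199 -0.42331503  1.57456777  0.44944168  0.80222474
 -0.83629845]
```

View pics/j2.png

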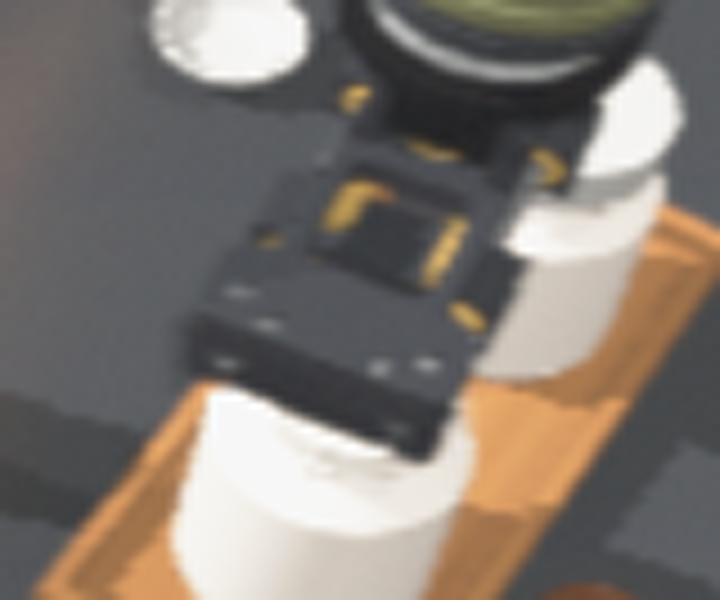

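The gripper hides the mouth, but its placement over the jar looks right. I'll lower slightly and check the force.

>>> jog_arm(
  series=[
    {"dx": 0, "dy": 0, "dz": -0.8, "ax": 0, "ay": 0, "az": 0, "gripper": 1},
    {"dx": 0, "dy": 0, "dz": -0.8, "ax": 0, "ay": 0, "az": 0, "gripper": 1},
    {"dx": 0, "dy": 0, "dz": 0, "ax": 0, "ay": 0, "az": 0, "gripper": 1},
    {"dx": 0, "dy": 0, "dz": 0, "ax": 0, "ay": 0, "az": 0, "gripper": 1},
    {"dx": 0, "dy": 0, "dz": 0, "ax": 0, "ay": 0, "az": 0, "gripper": 1},
  ],
)

```text
time_s: 6.48
tool_pos: [0.5567, 0.3285, 0.1228]
tool_rot: [0.0, 0.651, 0.759, -0.0]
wrist_force: [0.7, 0.3, 0.0]
gripper_width: 0.289
grip_force: 29.7
```

>>> jog_arm(
  series=[
    {"dx": 0, "dy": 0, "dz": 0, "ax": 0, "ay": 0, "az": 0, "gripper": 0},
    {"dx": 0, "dy": 0, "dz": 0, "ax": 0, "ay": 0, "az": 0, "gripper": 0},
    {"dx": 0, "dy": 0, "dz": 0, "ax": 0, "ay": 0, "az": 0, "gripper": 0},
    {"dx": 0, "dy": 0, "dz": 2, "ax": 0, "ay": 0, "az": 0, "gripper": 0},
    {"dx": 0, "dy": 0, "dz": 3, "ax": 0, "ay": 0, "az": 0, "gripper": 0},
    {"dx": -0.5, "dy": -3.6, "dz": 0, "ax": 0, "ay": 0, "az": 0, "gripper": -0.2},
    {"dx": -0.5, "dy": -3.6, "dz": 0, "ax": 0, "ay": 0, "az": 0, "gripper": -0.2},
    {"dx": -0.5, "dy": -3.6, "dz": 0, "ax": 0, "ay": 0, "az": 0, "gripper": -0.2},
    {"dx": -0.5, "dy": -3.6, "dz": 0, "ax": 0, "ay": 0, "az": 0, "gripper": -0.2},
    {"dx": -0.5, "dy": -3.6, "dz": 0, "ax": 0, "ay": 0, "az": 0, "gripper": -0.2},
    {"dx": -0.5, "dy": -3.6, "dz": 0, "ax": 0, "ay": 0, "az": 0, "gripper": -0.2},
  ],
)

```text
time_s: 7.4
tool_pos: [0.5264, 0.1109, 0.1731]
tool_rot: [0.0, 0.651, 0.759, 0.0]
wrist_force: [0.1, -0.2, 0.1]
gripper_width: 0.601
grip_force: 0.0
```

```bash
cat > b.py <<'E'
from m import *
c=cam("scene");W=pts(c);x,y,z=[W[...,i] for i in range(3)]
hsv=cv2.cvtColor(c["img"],cv2.COLOR_RGB2HSV)
bi=(z>.021)&(z<.036)&(x>.4)&(x<.63)&(y>-.2)&(y<.12)
L,k=nd.label(bi)
for i in range(1,k+1):
    q=L==i
    if q.sum()<20: continue
    P=W[q];r=cv2.minAreaRect((P[:,:2]*1000).astype(np.float32))
    print("bis",q.sum(),P.mean(0).round(4),np.round(r[0],1),np.round(r[1],1),round(r[2]))
k=(x>.53)&(x<.585)&(y>.305)&(y<.36)
print("in jar: low z pts",np.sum(k&(z<.09)),"z med",np.nanmedian(z[k&(z<.1)]))
s=env.state();print(s["tool_pos"],s["q"].round(2))
E
python3 b.py;python3 - <<'E'
import os;os.chdir(".")
from h import *
for n,b in(("scene",(335,235,400,305)),("top",(150,165,190,205))):
    c=cam(n);save(c,"j3"+n,b,7)
a=cv2.imread("pics/j3scene.png");b=cv2.imread("pics/j3top.png");b=cv2.resize(b,(a.shape[0]*280//490,280))
o=np.zeros((490,a.shape[1]+b.shape[1],3),np.uint8);o[:,:a.shape[1]]=a;o[:280,a.shape[1]:]=b;cv2.imwrite("pics/j3.png",o);print(o.shape)
E
```

```text
bis 63 [ 0.4919 -0.1082  0.0265] [ 492.1 -108.7] [28.1 29.8] 1
bis 70 [ 0.5652 -0.0944  0.0267] [564.1 -95.9] [27.7 35.3] 0
bis 75 [0.546  0.0176 0.0271] [545.   16.7] [25.4 31. ] 4
in jar: low z pts 102 z med 0.08918938589390202
[0.52493921 0.09994878 0.17214173] [-0.01  0.7  -0.45  1.89  0.48  0.67 -0.61]
(490, 735, 3)
```

View pics/j3.png

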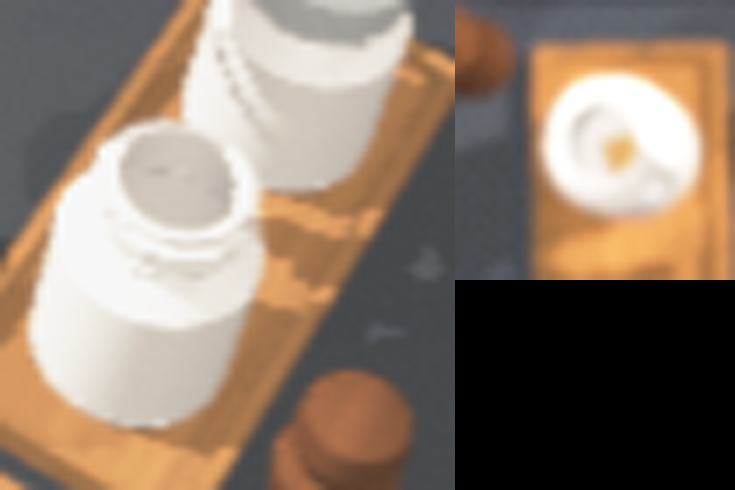

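The biscuit is inside the jar: the top inset shows it at (620,152). On to the biscuit at (0.5455, 0.017).

>>> jog_arm(
  series=[
    {"dx": 0.9, "dy": -3.5, "dz": 0, "ax": 0, "ay": 0, "az": 0, "gripper": -0.2},
    {"dx": 1.0, "dy": -3.5, "dz": 0, "ax": 0, "ay": 0, "az": 0, "gripper": -0.2},
    {"dx": 0, "dy": -2.0, "dz": 0, "ax": 0, "ay": 0, "az": 0, "gripper": -0.2},
    {"dx": 0, "dy": -0.5, "dz": -2, "ax": 0, "ay": 0, "az": 0, "gripper": -0.2},
    {"dx": 0, "dy": 0, "dz": -3, "ax": 0, "ay": 0, "az": 0, "gripper": -0.2},
    {"dx": 0, "dy": 0, "dz": -2, "ax": 0, "ay": 0, "az": 0, "gripper": -0.2},
    {"dx": 0, "dy": 0, "dz": 0, "ax": 0, "ay": 0, "az": 0, "gripper": -0.2},
    {"dx": 0, "dy": 0, "dz": 0, "ax": 0, "ay": 0, "az": 0, "gripper": -0.2},
    {"dx": 0, "dy": 0, "dz": 0, "ax": 0, "ay": 0, "az": 0, "gripper": -0.2},
  ],
)

```text
time_s: 8.3
tool_pos: [0.5468, 0.0191, 0.1038]
tool_rot: [0.0, 0.65, 0.76, 0.001]
wrist_force: [-0.5, -0.1, 0.6]
gripper_width: 0.603
grip_force: 0.0
```

>>> jog_arm(
  series=[
    {"dx": -0.1, "dy": -0.2, "dz": -3.5, "ax": 0, "ay": 0, "az": 0, "gripper": -0.2},
    {"dx": 0, "dy": 0, "dz": -3, "ax": 0, "ay": 0, "az": 0, "gripper": -0.2},
    {"dx": 0, "dy": 0, "dz": -1.5, "ax": 0, "ay": 0, "az": 0, "gripper": -0.2},
    {"dx": 0, "dy": 0, "dz": -0.5, "ax": 0, "ay": 0, "az": 0, "gripper": -0.2},
    {"dx": 0, "dy": 0, "dz": 0, "ax": 0, "ay": 0, "az": 0, "gripper": -0.2},
    {"dx": 0, "dy": 0, "dz": 0, "ax": 0, "ay": 0, "az": 0, "gripper": 1},
    {"dx": 0, "dy": 0, "dz": 0, "ax": 0, "ay": 0, "az": 0, "gripper": 1},
    {"dx": 0, "dy": 0, "dz": 0, "ax": 0, "ay": 0, "az": 0, "gripper": 1},
    {"dx": 0, "dy": 0, "dz": 0, "ax": 0, "ay": 0, "az": 0, "gripper": 1},
    {"dx": 0, "dy": 0, "dz": 0, "ax": 0, "ay": 0, "az": 0, "gripper": 1},
    {"dx": 0, "dy": 0, "dz": 0, "ax": 0, "ay": 0, "az": 0, "gripper": 1},
  ],
)

```text
time_s: 9.22
tool_pos: [0.5454, 0.0155, 0.0187]
tool_rot: [0.001, 0.651, 0.759, 0.001]
wrist_force: [-0.8, 0.1, 6.7]
gripper_width: 0.292
grip_force: 29.5
```

>>> jog_arm(
  series=[
    {"dx": 0, "dy": 0, "dz": 2, "ax": 0, "ay": 0, "az": 0, "gripper": 1},
    {"dx": 0, "dy": 0, "dz": 4, "ax": 0, "ay": 0, "az": 0, "gripper": 1},
    {"dx": 0, "dy": 0, "dz": 4, "ax": 0, "ay": 0, "az": 0, "gripper": 1},
    {"dx": 0, "dy": 0, "dz": 3, "ax": 0, "ay": 0, "az": 0, "gripper": 1},
    {"dx": 0.1, "dy": 3, "dz": 2, "ax": 0, "ay": 0, "az": 0, "gripper": 1},
    {"dx": 0.1, "dy": 3.5, "dz": 0, "ax": 0, "ay": 0, "az": 0, "gripper": 1},
    {"dx": 0.1, "dy": 3.5, "dz": 0, "ax": 0, "ay": 0, "az": 0, "gripper": 1},
    {"dx": 0.1, "dy": 3.5, "dz": 0, "ax": 0, "ay": 0, "az": 0, "gripper": 1},
    {"dx": 0.1, "dy": 3.5, "dz": 0, "ax": 0, "ay": 0, "az": 0, "gripper": 1},
    {"dx": 0.1, "dy": 3.5, "dz": 0, "ax": 0, "ay": 0, "az": 0, "gripper": 1},
    {"dx": 0.1, "dy": 3.5, "dz": 0, "ax": 0, "ay": 0, "az": 0, "gripper": 1},
    {"dx": 0.1, "dy": 3.5, "dz": 0, "ax": 0, "ay": 0, "az": 0, "gripper": 1},
    {"dx": 0.1, "dy": 3, "dz": 0, "ax": 0, "ay": 0, "az": 0, "gripper": 1},
    {"dx": 0.2, "dy": 1.0, "dz": 0, "ax": 0, "ay": 0, "az": 0, "gripper": 1},
    {"dx": 0, "dy": 0, "dz": -1, "ax": 0, "ay": 0, "az": 0, "gripper": 1},
    {"dx": 0, "dy": 0, "dz": -1.5, "ax": 0, "ay": 0, "az": 0, "gripper": 1},
    {"dx": 0, "dy": 0, "dz": -1.5, "ax": 0, "ay": 0, "az": 0, "gripper": 1},
    {"dx": 0, "dy": 0, "dz": -0.7, "ax": 0, "ay": 0, "az": 0, "gripper": 1},
    {"dx": 0, "dy": 0, "dz": 0, "ax": 0, "ay": 0, "az": 0, "gripper": 1},
    {"dx": 0, "dy": 0, "dz": 0, "ax": 0, "ay": 0, "az": 0, "gripper": 1},
  ],
)

```text
time_s: 10.88
tool_pos: [0.5557, 0.3268, 0.1211]
tool_rot: [0.001, 0.652, 0.758, -0.002]
wrist_force: [-2.7, -3.4, 8.2]
gripper_width: 0.291
grip_force: 32.5
```

>>> jog_arm(
  series=[
    {"dx": 0, "dy": 0, "dz": 0.5, "ax": 0, "ay": 0, "az": 0, "gripper": 1},
    {"dx": 0.1, "dy": 0.3, "dz": 0, "ax": 0, "ay": 0, "az": 0, "gripper": 1},
    {"dx": 0, "dy": 0, "dz": 0, "ax": 0, "ay": 0, "az": 0, "gripper": 1},
    {"dx": 0, "dy": 0, "dz": 0, "ax": 0, "ay": 0, "az": 0, "gripper": 1},
  ],
)

```text
time_s: 11.22
tool_pos: [0.5569, 0.333, 0.1254]
tool_rot: [0.0, 0.651, 0.759, -0.0]
wrist_force: [-0.4, 0.6, 0.6]
gripper_width: 0.293
grip_force: 29.5
```

>>> jog_arm(
  series=[
    {"dx": -0.1, "dy": -0.5, "dz": 0, "ax": 0, "ay": 0, "az": 0, "gripper": 1},
    {"dx": 0, "dy": 0, "dz": -0.3, "ax": 0, "ay": 0, "az": 0, "gripper": 1},
    {"dx": 0, "dy": 0, "dz": 0, "ax": 0, "ay": 0, "az": 0, "gripper": 1},
    {"dx": 0, "dy": 0, "dz": -0.2, "ax": 0, "ay": 0, "az": 0, "gripper": 1},
    {"dx": 0, "dy": 0, "dz": 0, "ax": 0, "ay": 0, "az": 0, "gripper": 1},
    {"dx": 0, "dy": 0, "dz": 0, "ax": 0, "ay": 0, "az": 0, "gripper": 1},
  ],
)

```text
time_s: 11.72
tool_pos: [0.5558, 0.3281, 0.1212]
tool_rot: [0.0, 0.651, 0.759, -0.0]
wrist_force: [-0.7, -2.8, 5.1]
gripper_width: 0.29
grip_force: 31.7
```

>>> jog_arm(
  series=[
    {"dx": 0, "dy": 0, "dz": 0.2, "ax": 0, "ay": 0, "az": 0, "gripper": 1},
    {"dx": 0, "dy": -0.4, "dz": 0, "ax": 0, "ay": 0, "az": 0, "gripper": 1},
    {"dx": 0, "dy": 0, "dz": -0.2, "ax": 0, "ay": 0, "az": 0, "gripper": 1},
    {"dx": 0, "dy": 0, "dz": 0, "ax": 0, "ay": 0, "az": 0, "gripper": 1},
    {"dx": 0, "dy": 0, "dz": 0, "ax": 0, "ay": 0, "az": 0, "gripper": 1},
  ],
)

```text
time_s: 12.13
tool_pos: [0.5566, 0.3252, 0.1213]
tool_rot: [0.0, 0.651, 0.759, 0.001]
wrist_force: [1.4, 0.4, 3.6]
gripper_width: 0.29
grip_force: 31.9
```

>>> jog_arm(
  series=[
    {"dx": 0, "dy": 0.2, "dz": 0.2, "ax": 0, "ay": 0, "az": 0, "gripper": 1},
    {"dx": 0, "dy": 0, "dz": 0, "ax": 0, "ay": 0, "az": 0, "gripper": 1},
    {"dx": 0, "dy": 0, "dz": 0, "ax": 0, "ay": 0, "az": 0, "gripper": 0},
    {"dx": 0, "dy": 0, "dz": 0, "ax": 0, "ay": 0, "az": 0, "gripper": 0},
    {"dx": 0, "dy": 0, "dz": 0, "ax": 0, "ay": 0, "az": 0, "gripper": 0},
    {"dx": 0, "dy": 0, "dz": 0, "ax": 0, "ay": 0, "az": 0, "gripper": -0.2},
  ],
)

```text
time_s: 12.63
tool_pos: [0.5555, 0.3262, 0.1224]
tool_rot: [-0.0, 0.651, 0.759, -0.0]
wrist_force: [0.0, 0.3, 0.8]
gripper_width: 0.552
grip_force: 0.0
```

>>> jog_arm(
  series=[
    {"dx": 0, "dy": 0, "dz": 2, "ax": 0, "ay": 0, "az": 0, "gripper": -0.2},
    {"dx": 0, "dy": 0, "dz": 3, "ax": 0, "ay": 0, "az": 0, "gripper": -0.2},
    {"dx": 0, "dy": -3, "dz": 0, "ax": 0, "ay": 0, "az": 0, "gripper": -0.2},
    {"dx": 0, "dy": -3.5, "dz": 0, "ax": 0, "ay": 0, "az": 0, "gripper": -0.2},
    {"dx": 0, "dy": -3.5, "dz": 0, "ax": 0, "ay": 0, "az": 0, "gripper": -0.2},
    {"dx": 0, "dy": -3.5, "dz": 0, "ax": 0, "ay": 0, "az": 0, "gripper": -0.2},
    {"dx": 0, "dy": -3.5, "dz": 0, "ax": 0, "ay": 0, "az": 0, "gripper": -0.2},
    {"dx": 0, "dy": -3.5, "dz": 0, "ax": 0, "ay": 0, "az": 0, "gripper": -0.2},
    {"dx": 0, "dy": -3.5, "dz": 0, "ax": 0, "ay": 0, "az": 0, "gripper": -0.2},
    {"dx": 0, "dy": -2, "dz": 0, "ax": 0, "ay": 0, "az": 0, "gripper": -0.2},
    {"dx": 0, "dy": 0, "dz": 0, "ax": 0, "ay": 0, "az": 0, "gripper": -0.2},
  ],
)

```text
time_s: 13.55
tool_pos: [0.5554, 0.059, 0.1721]
tool_rot: [0.001, 0.654, 0.756, -0.003]
wrist_force: [-0.4, -0.1, -0.5]
gripper_width: 0.601
grip_force: 0.0
```

```bash
cat >> b.py <<'E'
def circle(lo,hi,cx,cy):
    m=(abs(x-cx)<.05)&(abs(y-cy)<.05)&(z>lo)&(z<hi);P=W[m]
    h=cv2.convexHull((P[:,:2]*1000).astype(np.float32))[:,0];s=np.linalg.lstsq(np.c_[2*h,np.ones(len(h))],(h**2).sum(1),rcond=None)[0]
    print("circ",m.sum(),s[:2].round(1),"z",np.median(P[:,2]).round(4))
circle(.112,.14,.557,.33);circle(.015,.035,.497,-.358)
t=cam("top")
h=cv2.cvtColor(t["img"],cv2.COLOR_RGB2HSV)[170:200,160:182]
print("biscuit-coloured px in mouth (top):",np.sum((h[...,0]>10)&(h[...,0]<30)&(h[...,1]>50)&(h[...,2]>150)))
E
python3 b.py
```

```text
bis 66 [ 0.493  -0.1088  0.0268] [ 491.4 -108.4] [26.6 32.6] 3
bis 71 [ 0.5653 -0.0945  0.0266] [564.6 -95.8] [27.4 31. ] 9
in jar: low z pts 96 z med 0.08929114553141088
[0.55570011 0.06291302 0.17249427] [ 0.08  0.73 -0.48  1.82  0.49  0.71 -0.52]
circ 190 [558.3 331.3] z 0.1172
circ 222 [ 497.5 -357.3] z 0.0219
biscuit-coloured px in mouth (top): 316
```

>>> jog_arm(
  series=[
    {"dx": 0.3, "dy": -3.5, "dz": 0, "ax": 0, "ay": 0, "az": 0, "gripper": -0.2},
    {"dx": 0.3, "dy": -3.5, "dz": 0, "ax": 0, "ay": 0, "az": 0, "gripper": -0.2},
    {"dx": 0.3, "dy": -3.5, "dz": 0, "ax": 0, "ay": 0, "az": 0, "gripper": -0.2},
    {"dx": 0, "dy": -3.5, "dz": 0, "ax": 0, "ay": 0, "az": 0, "gripper": -0.2},
    {"dx": 0, "dy": -1.8, "dz": -2, "ax": 0, "ay": 0, "az": 0, "gripper": -0.2},
    {"dx": 0, "dy": 0, "dz": -4, "ax": 0, "ay": 0, "az": 0, "gripper": -0.2},
    {"dx": 0, "dy": 0, "dz": -4, "ax": 0, "ay": 0, "az": 0, "gripper": -0.2},
    {"dx": 0, "dy": 0, "dz": -3, "ax": 0, "ay": 0, "az": 0, "gripper": -0.2},
    {"dx": 0, "dy": 0, "dz": -1.5, "ax": 0, "ay": 0, "az": 0, "gripper": -0.2},
    {"dx": 0, "dy": 0, "dz": -0.8, "ax": 0, "ay": 0, "az": 0, "gripper": -0.2},
    {"dx": 0, "dy": 0, "dz": 0, "ax": 0, "ay": 0, "az": 0, "gripper": -0.2},
    {"dx": 0, "dy": 0, "dz": 0, "ax": 0, "ay": 0, "az": 0, "gripper": 1},
    {"dx": 0, "dy": 0, "dz": 0, "ax": 0, "ay": 0, "az": 0, "gripper": 1},
    {"dx": 0, "dy": 0, "dz": 0, "ax": 0, "ay": 0, "az": 0, "gripper": 1},
    {"dx": 0, "dy": 0, "dz": 0, "ax": 0, "ay": 0, "az": 0, "gripper": 1},
    {"dx": 0, "dy": 0, "dz": 0, "ax": 0, "ay": 0, "az": 0, "gripper": 1},
    {"dx": 0, "dy": 0, "dz": 0, "ax": 0, "ay": 0, "az": 0, "gripper": 1},
  ],
)

```text
time_s: 15.07
tool_pos: [0.5655, -0.0916, 0.0208]
tool_rot: [0.001, 0.651, 0.759, 0.001]
wrist_force: [-0.6, 0.0, 6.3]
gripper_width: 0.288
grip_force: 30.0
```

>>> jog_arm(
  series=[
    {"dx": 0, "dy": 0, "dz": 2, "ax": 0, "ay": 0, "az": 0, "gripper": 1},
    {"dx": 0, "dy": 0, "dz": 4, "ax": 0, "ay": 0, "az": 0, "gripper": 1},
    {"dx": 0, "dy": 0, "dz": 4, "ax": 0, "ay": 0, "az": 0, "gripper": 1},
    {"dx": 0, "dy": 0, "dz": 3, "ax": 0, "ay": 0, "az": 0, "gripper": 1},
    {"dx": 0, "dy": 2.5, "dz": 2, "ax": 0, "ay": 0, "az": 0, "gripper": 1},
    {"dx": -0.1, "dy": 3.5, "dz": 0, "ax": 0, "ay": 0, "az": 0, "gripper": 1},
    {"dx": -0.1, "dy": 3.5, "dz": 0, "ax": 0, "ay": 0, "az": 0, "gripper": 1},
    {"dx": -0.1, "dy": 3.5, "dz": 0, "ax": 0, "ay": 0, "az": 0, "gripper": 1},
    {"dx": -0.1, "dy": 3.5, "dz": 0, "ax": 0, "ay": 0, "az": 0, "gripper": 1},
    {"dx": -0.1, "dy": 3.5, "dz": 0, "ax": 0, "ay": 0, "az": 0, "gripper": 1},
    {"dx": -0.1, "dy": 3.5, "dz": 0, "ax": 0, "ay": 0, "az": 0, "gripper": 1},
    {"dx": -0.1, "dy": 3.5, "dz": 0, "ax": 0, "ay": 0, "az": 0, "gripper": 1},
    {"dx": -0.1, "dy": 3.5, "dz": 0, "ax": 0, "ay": 0, "az": 0, "gripper": 1},
    {"dx": 0, "dy": 3.5, "dz": 0, "ax": 0, "ay": 0, "az": 0, "gripper": 1},
    {"dx": 0, "dy": 3.5, "dz": 0, "ax": 0, "ay": 0, "az": 0, "gripper": 1},
    {"dx": 0, "dy": 3, "dz": 0, "ax": 0, "ay": 0, "az": 0, "gripper": 1},
    {"dx": 0, "dy": 1.5, "dz": 0, "ax": 0, "ay": 0, "az": 0, "gripper": 1},
    {"dx": 0, "dy": 0, "dz": -2, "ax": 0, "ay": 0, "az": 0, "gripper": 1},
    {"dx": 0, "dy": 0, "dz": 0, "ax": 0, "ay": 0, "az": 0, "gripper": 1},
    {"dx": 0, "dy": 0, "dz": 0, "ax": 0, "ay": 0, "az": 0, "gripper": 1},
  ],
)

```text
time_s: 16.73
tool_pos: [0.5564, 0.3261, 0.1487]
tool_rot: [0.0, 0.651, 0.759, -0.002]
wrist_force: [0.0, 0.1, 0.4]
gripper_width: 0.286
grip_force: 30.0
```

>>> jog_arm(
  series=[
    {"dx": 0, "dy": 0.5, "dz": -1, "ax": 0, "ay": 0, "az": 0, "gripper": 1},
    {"dx": 0, "dy": 0, "dz": -1, "ax": 0, "ay": 0, "az": 0, "gripper": 1},
    {"dx": 0, "dy": 0, "dz": -0.5, "ax": 0, "ay": 0, "az": 0, "gripper": 1},
    {"dx": 0, "dy": 0, "dz": 0, "ax": 0, "ay": 0, "az": 0, "gripper": 1},
    {"dx": 0, "dy": 0, "dz": 0, "ax": 0, "ay": 0, "az": 0, "gripper": 1},
  ],
)

```text
time_s: 17.15
tool_pos: [0.5566, 0.3329, 0.1243]
tool_rot: [-0.0, 0.651, 0.759, -0.001]
wrist_force: [-0.5, -0.9, 0.0]
gripper_width: 0.291
grip_force: 30.0
```

>>> jog_arm(
  series=[
    {"dx": 0, "dy": 0, "dz": -0.1, "ax": 0, "ay": 0, "az": 0, "gripper": 1},
    {"dx": 0, "dy": 0, "dz": 0, "ax": 0, "ay": 0, "az": 0, "gripper": 0},
    {"dx": 0, "dy": 0, "dz": 0, "ax": 0, "ay": 0, "az": 0, "gripper": 0},
    {"dx": 0, "dy": 0, "dz": 0, "ax": 0, "ay": 0, "az": 0, "gripper": 0},
    {"dx": 0, "dy": 0, "dz": 1, "ax": 0, "ay": 0, "az": 0, "gripper": -0.2},
    {"dx": 0, "dy": 0, "dz": 2, "ax": 0, "ay": 0, "az": 0, "gripper": -0.2},
    {"dx": 0, "dy": 0, "dz": 2, "ax": 0, "ay": 0, "az": 0, "gripper": -0.2},
    {"dx": -0.5, "dy": -3, "dz": 0, "ax": 0, "ay": 0, "az": 0, "gripper": -0.2},
    {"dx": -0.5, "dy": -3.5, "dz": 0, "ax": 0, "ay": 0, "az": 0, "gripper": -0.2},
    {"dx": -0.5, "dy": -3.5, "dz": 0, "ax": 0, "ay": 0, "az": 0, "gripper": -0.2},
    {"dx": -0.5, "dy": -3.5, "dz": 0, "ax": 0, "ay": 0, "az": 0, "gripper": -0.2},
    {"dx": -0.5, "dy": -3.5, "dz": 0, "ax": 0, "ay": 0, "az": 0, "gripper": -0.2},
    {"dx": -0.5, "dy": -3.5, "dz": 0, "ax": 0, "ay": 0, "az": 0, "gripper": -0.2},
    {"dx": -0.5, "dy": -3.5, "dz": 0, "ax": 0, "ay": 0, "az": 0, "gripper": -0.2},
    {"dx": -0.5, "dy": -3.5, "dz": 0, "ax": 0, "ay": 0, "az": 0, "gripper": -0.2},
    {"dx": -0.5, "dy": -3.5, "dz": 0, "ax": 0, "ay": 0, "az": 0, "gripper": -0.2},
    {"dx": -0.5, "dy": -2, "dz": 0, "ax": 0, "ay": 0, "az": 0, "gripper": -0.2},
    {"dx": 0, "dy": 0, "dz": 0, "ax": 0, "ay": 0, "az": 0, "gripper": -0.2},
  ],
)

```text
time_s: 18.65
tool_pos: [0.5054, -0.0031, 0.1741]
tool_rot: [0.001, 0.654, 0.756, -0.002]
wrist_force: [-0.6, 0.4, 0.4]
gripper_width: 0.597
grip_force: 0.0
```

```bash
python3 b.py
```

```text
bis 69 [ 0.4923 -0.1083  0.0266] [ 491.2 -108.8] [29.2 29.4] 3
in jar: low z pts 101 z med 0.08834794401433504
[5.06516120e-01 4.81348283e-04 1.74377020e-01] [ 0.21  0.67 -0.48  1.98  0.52  0.62 -0.47]
circ 195 [557.7 331.6] z 0.1169
circ 222 [ 496.4 -358.5] z 0.0218
biscuit-coloured px in mouth (top): 310
```

Next is the last biscuit, at (0.492, −0.1085).

>>> jog_arm(
  series=[
    {"dx": -0.7, "dy": -3, "dz": 0, "ax": 0, "ay": 0, "az": 0, "gripper": -0.2},
    {"dx": -0.7, "dy": -3.5, "dz": 0, "ax": 0, "ay": 0, "az": 0, "gripper": -0.2},
    {"dx": 0, "dy": -3, "dz": 0, "ax": 0, "ay": 0, "az": 0, "gripper": -0.2},
    {"dx": 0, "dy": -1.4, "dz": -2, "ax": 0, "ay": 0, "az": 0, "gripper": -0.2},
    {"dx": 0, "dy": 0, "dz": -4, "ax": 0, "ay": 0, "az": 0, "gripper": -0.2},
    {"dx": 0, "dy": 0, "dz": -4, "ax": 0, "ay": 0, "az": 0, "gripper": -0.2},
    {"dx": 0, "dy": 0, "dz": -3, "ax": 0, "ay": 0, "az": 0, "gripper": -0.2},
    {"dx": 0, "dy": 0, "dz": -1.5, "ax": 0, "ay": 0, "az": 0, "gripper": -0.2},
    {"dx": 0, "dy": 0, "dz": -0.9, "ax": 0, "ay": 0, "az": 0, "gripper": -0.2},
    {"dx": 0, "dy": 0, "dz": 0, "ax": 0, "ay": 0, "az": 0, "gripper": -0.2},
    {"dx": 0, "dy": 0, "dz": 0, "ax": 0, "ay": 0, "az": 0, "gripper": 1},
    {"dx": 0, "dy": 0, "dz": 0, "ax": 0, "ay": 0, "az": 0, "gripper": 1},
    {"dx": 0, "dy": 0, "dz": 0, "ax": 0, "ay": 0, "az": 0, "gripper": 1},
    {"dx": 0, "dy": 0, "dz": 0, "ax": 0, "ay": 0, "az": 0, "gripper": 1},
    {"dx": 0, "dy": 0, "dz": 0, "ax": 0, "ay": 0, "az": 0, "gripper": 1},
    {"dx": 0, "dy": 0, "dz": 0, "ax": 0, "ay": 0, "az": 0, "gripper": 1},
  ],
)

```text
time_s: 20.08
tool_pos: [0.4934, -0.1056, 0.0207]
tool_rot: [0.001, 0.651, 0.759, 0.001]
wrist_force: [-0.5, 0.4, 7.0]
gripper_width: 0.295
grip_force: 30.0
```

>>> jog_arm(
  series=[
    {"dx": 0, "dy": 0, "dz": 2, "ax": 0, "ay": 0, "az": 0, "gripper": 1},
    {"dx": 0, "dy": 0, "dz": 4, "ax": 0, "ay": 0, "az": 0, "gripper": 1},
    {"dx": 0, "dy": 0, "dz": 4, "ax": 0, "ay": 0, "az": 0, "gripper": 1},
    {"dx": 0, "dy": 0, "dz": 3, "ax": 0, "ay": 0, "az": 0, "gripper": 1},
    {"dx": 0.3, "dy": 2.5, "dz": 2, "ax": 0, "ay": 0, "az": 0, "gripper": 1},
    {"dx": 0.5, "dy": 3.5, "dz": 0, "ax": 0, "ay": 0, "az": 0, "gripper": 1},
    {"dx": 0.5, "dy": 3.5, "dz": 0, "ax": 0, "ay": 0, "az": 0, "gripper": 1},
    {"dx": 0.5, "dy": 3.5, "dz": 0, "ax": 0, "ay": 0, "az": 0, "gripper": 1},
    {"dx": 0.5, "dy": 3.5, "dz": 0, "ax": 0, "ay": 0, "az": 0, "gripper": 1},
    {"dx": 0.5, "dy": 3.5, "dz": 0, "ax": 0, "ay": 0, "az": 0, "gripper": 1},
    {"dx": 0.5, "dy": 3.5, "dz": 0, "ax": 0, "ay": 0, "az": 0, "gripper": 1},
    {"dx": 0.5, "dy": 3.5, "dz": 0, "ax": 0, "ay": 0, "az": 0, "gripper": 1},
    {"dx": 0.5, "dy": 3.5, "dz": 0, "ax": 0, "ay": 0, "az": 0, "gripper": 1},
    {"dx": 0.5, "dy": 3.5, "dz": 0, "ax": 0, "ay": 0, "az": 0, "gripper": 1},
    {"dx": 0.5, "dy": 3.5, "dz": 0, "ax": 0, "ay": 0, "az": 0, "gripper": 1},
    {"dx": 0.5, "dy": 3.5, "dz": 0, "ax": 0, "ay": 0, "az": 0, "gripper": 1},
    {"dx": 0.5, "dy": 2.8, "dz": 0, "ax": 0, "ay": 0, "az": 0, "gripper": 1},
    {"dx": 0, "dy": 0, "dz": -2, "ax": 0, "ay": 0, "az": 0, "gripper": 1},
    {"dx": 0, "dy": 0, "dz": 0, "ax": 0, "ay": 0, "az": 0, "gripper": 1},
    {"dx": 0, "dy": 0, "dz": 0, "ax": 0, "ay": 0, "az": 0, "gripper": 1},
  ],
)

```text
time_s: 21.75
tool_pos: [0.5549, 0.3308, 0.1487]
tool_rot: [0.0, 0.651, 0.759, -0.002]
wrist_force: [0.3, 0.0, 0.5]
gripper_width: 0.289
grip_force: 30.0
```

>>> jog_arm(
  series=[
    {"dx": 0.1, "dy": 0, "dz": -1, "ax": 0, "ay": 0, "az": 0, "gripper": 1},
    {"dx": 0, "dy": 0, "dz": -1, "ax": 0, "ay": 0, "az": 0, "gripper": 1},
    {"dx": 0, "dy": 0, "dz": -0.6, "ax": 0, "ay": 0, "az": 0, "gripper": 1},
    {"dx": 0, "dy": 0, "dz": 0, "ax": 0, "ay": 0, "az": 0, "gripper": 1},
    {"dx": 0, "dy": 0, "dz": 0, "ax": 0, "ay": 0, "az": 0, "gripper": 1},
  ],
)

```text
time_s: 22.17
tool_pos: [0.5566, 0.3318, 0.1233]
tool_rot: [-0.0, 0.651, 0.759, -0.001]
wrist_force: [0.4, 1.3, 0.2]
gripper_width: 0.291
grip_force: 30.0
```

>>> jog_arm(
  series=[
    {"dx": 0, "dy": 0, "dz": 0, "ax": 0, "ay": 0, "az": 0, "gripper": 0},
    {"dx": 0, "dy": 0, "dz": 0, "ax": 0, "ay": 0, "az": 0, "gripper": 0},
    {"dx": 0, "dy": 0, "dz": 0, "ax": 0, "ay": 0, "az": 0, "gripper": 0},
    {"dx": 0, "dy": 0, "dz": 1, "ax": 0, "ay": 0, "az": 0, "gripper": -0.2},
    {"dx": 0, "dy": 0, "dz": 2, "ax": 0, "ay": 0, "az": 0, "gripper": -0.2},
    {"dx": 0, "dy": 0, "dz": 2, "ax": 0, "ay": 0, "az": 0, "gripper": -0.2},
    {"dx": -0.5, "dy": -3, "dz": 0, "ax": 0, "ay": 0, "az": 5, "gripper": -1},
    {"dx": -0.5, "dy": -3.5, "dz": 0, "ax": 0, "ay": 0, "az": 5, "gripper": -1},
    {"dx": -0.5, "dy": -3.5, "dz": 0, "ax": 0, "ay": 0, "az": 5, "gripper": -1},
    {"dx": -0.5, "dy": -3.5, "dz": 0, "ax": 0, "ay": 0, "az": 5, "gripper": -1},
    {"dx": -0.5, "dy": -3.5, "dz": 0, "ax": 0, "ay": 0, "az": 5, "gripper": -1},
    {"dx": -0.5, "dy": -3.5, "dz": 0, "ax": 0, "ay": 0, "az": 5, "gripper": -1},
    {"dx": -0.5, "dy": -3.5, "dz": 0, "ax": 0, "ay": 0, "az": 5, "gripper": -1},
    {"dx": -0.5, "dy": -3.5, "dz": 0, "ax": 0, "ay": 0, "az": 5, "gripper": -1},
    {"dx": -0.5, "dy": -3.5, "dz": 0, "ax": 0, "ay": 0, "az": 5, "gripper": -1},
    {"dx": -0.5, "dy": -3.5, "dz": 0, "ax": 0, "ay": 0, "az": 5, "gripper": -1},
    {"dx": -0.5, "dy": -2, "dz": 0, "ax": 0, "ay": 0, "az": 5, "gripper": -1},
    {"dx": -0.3, "dy": 0, "dz": 0, "ax": 0, "ay": 0, "az": 5, "gripper": -1},
    {"dx": 0, "dy": 0, "dz": 0, "ax": 0, "ay": 0, "az": 0, "gripper": -1},
  ],
)

```text
time_s: 23.75
tool_pos: [0.4983, -0.0347, 0.1742]
tool_rot: [0.0, 0.185, 0.983, -0.001]
wrist_force: [-0.5, 0.8, 0.0]
gripper_width: 0.998
grip_force: 0.0
```

```bash
python3 b.py;python3 - <<'E'
import os;os.chdir(".")
from h import *
for n,b in(("scene",(200,130,400,305)),("top",(150,165,190,205))):
    c=cam(n);save(c,"j4"+n,b,3 if n=="scene" else 7)
a=cv2.imread("pics/j4scene.png");b=cv2.imread("pics/j4top.png");b=cv2.resize(b,(190,190))
o=np.zeros((a.shape[0],a.shape[1]+190,3),np.uint8);o[:,:a.shape[1]]=a;o[:190,a.shape[1]:]=b;cv2.imwrite("pics/j4.png",o);print(o.shape)
E
```

```text
in jar: low z pts 92 z med 0.08926690301919538
[ 0.49898194 -0.03294242  0.17445128] [ 0.45  0.73 -0.79  1.99  0.77  0.75  0.38]
circ 191 [557.6 331.3] z 0.1164
circ 221 [ 497.3 -358.6] z 0.0217
biscuit-coloured px in mouth (top): 327
(525, 790, 3)
```

View pics/j4.png

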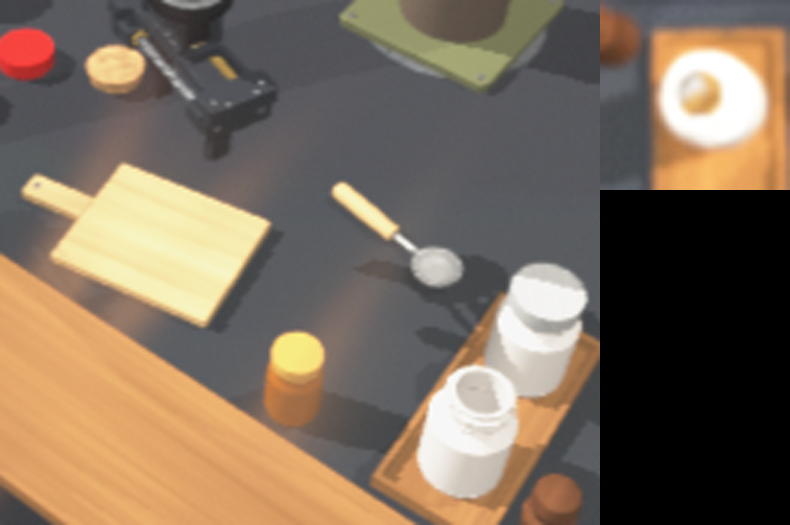

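The board is empty at (160,245) in the crop, nothing lies on the worktop, and the top inset shows biscuits in the jar at (700,92). Now the steel lid, at (0.497, −0.358).

>>> jog_arm(
  series=[
    {"dx": -0.2, "dy": -2.5, "dz": 0, "ax": 0, "ay": 0, "az": 0, "gripper": -1},
    {"dx": 0, "dy": -3.5, "dz": 0, "ax": 0, "ay": 0, "az": 0, "gripper": -1},
    {"dx": 0, "dy": -3.5, "dz": 0, "ax": 0, "ay": 0, "az": 0, "gripper": -1},
    {"dx": 0, "dy": -3.5, "dz": 0, "ax": 0, "ay": 0, "az": 0, "gripper": -1},
    {"dx": 0, "dy": -3.5, "dz": 0, "ax": 0, "ay": 0, "az": 0, "gripper": -1},
    {"dx": 0, "dy": -3.5, "dz": 0, "ax": 0, "ay": 0, "az": 0, "gripper": -1},
    {"dx": 0, "dy": -3.5, "dz": 0, "ax": 0, "ay": 0, "az": 0, "gripper": -1},
    {"dx": 0, "dy": -3.5, "dz": 0, "ax": 0, "ay": 0, "az": 0, "gripper": -1},
    {"dx": 0, "dy": -3.5, "dz": 0, "ax": 0, "ay": 0, "az": 0, "gripper": -1},
    {"dx": 0, "dy": -1.9, "dz": -2, "ax": 0, "ay": 0, "az": 0, "gripper": -1},
    {"dx": 0, "dy": 0, "dz": -3, "ax": 0, "ay": 0, "az": 0, "gripper": -1},
    {"dx": 0, "dy": 0, "dz": -3, "ax": 0, "ay": 0, "az": 0, "gripper": -1},
    {"dx": 0, "dy": 0, "dz": -2, "ax": 0, "ay": 0, "az": 0, "gripper": -1},
    {"dx": 0, "dy": 0, "dz": 0, "ax": 0, "ay": 0, "az": 0, "gripper": -1},
    {"dx": 0, "dy": 0, "dz": 0, "ax": 0, "ay": 0, "az": 0, "gripper": -1},
    {"dx": 0, "dy": 0, "dz": 0, "ax": 0, "ay": 0, "az": 0, "gripper": -1},
  ],
)

```text
time_s: 25.28
tool_pos: [0.4984, -0.3559, 0.0752]
tool_rot: [0.001, 0.184, 0.983, -0.0]
wrist_force: [0.3, -0.4, 0.7]
gripper_width: 1.003
grip_force: 0.0
```

```bash
python3 b.py
```

```text
in jar: low z pts 97 z med 0.08877634092399422
[ 0.49848046 -0.3562588   0.07558525] [ 0.94  0.99 -0.74  1.71  0.89  0.81  0.97]
circ 192 [558.  331.2] z 0.1167
circ 172 [ 496.9 -329.7] z 0.022
biscuit-coloured px in mouth (top): 331
```

Run:
```python
from m import *
for n in("scene","top"):
    c=cam(n);W=pts(c);x,y,z=[W[...,i] for i in range(3)]
    h=cv2.cvtColor(c["img"],cv2.COLOR_RGB2HSV)
    m=(h[...,1]<30)&(h[...,2]>170)&(x>.35)&(x<.65)&(y>-.46)&(y<-.15)&(z>.01)&(z<.04)
    P=W[m];print(n,m.sum(),np.percentile(P,[0,50,100],axis=0).round(4).tolist())
    if len(P)>9:print(cv2.minEnclosingCircle((P[:,:2]*1000).astype(np.float32)))
    if n=="scene": save(c,"l1",(120,100,320,240),4)
```

```text
scene 213 [[0.4634, -0.3597, 0.0117], [0.4989, -0.3263, 0.022], [0.5301, -0.2954, 0.028]]
((497.4341125488281, -325.9057922363281), 34.36200714111328)
top 105 [[0.4675, -0.3599, 0.0107], [0.4846, -0.3335, 0.0222], [0.53, -0.3015, 0.0351]]
((499.0219421386719, -330.94525146484375), 34.035362243652344)
```

View pics/l1.png

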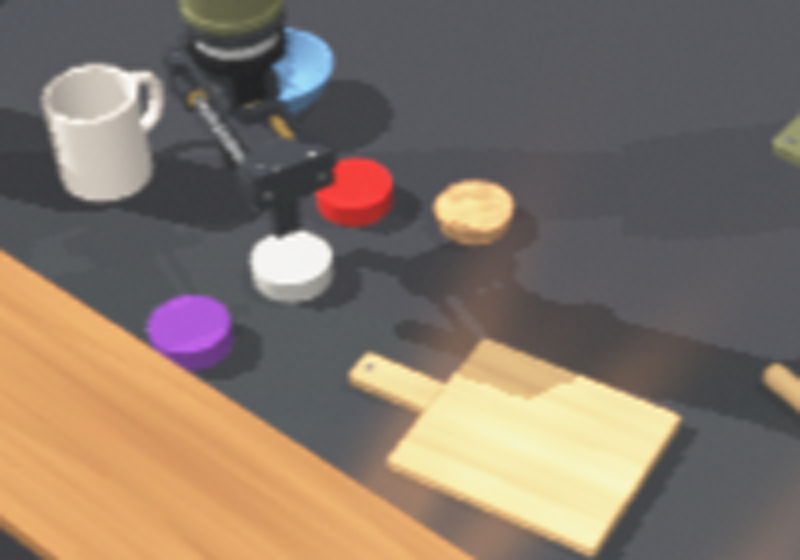

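The picture shows the lid knocked about 3 cm toward +y. It is now at crop (292,265), which is (0.497, −0.327). I'll follow it.

>>> jog_arm(
  series=[
    {"dx": 0, "dy": 1.5, "dz": 0, "ax": 0, "ay": 0, "az": 0, "gripper": -1},
    {"dx": -0.1, "dy": 1.4, "dz": 0, "ax": 0, "ay": 0, "az": 0, "gripper": -1},
    {"dx": 0, "dy": 0, "dz": 0, "ax": 0, "ay": 0, "az": 0, "gripper": -1},
    {"dx": 0, "dy": 0, "dz": -2, "ax": 0, "ay": 0, "az": 0, "gripper": -1},
    {"dx": 0, "dy": 0, "dz": -2, "ax": 0, "ay": 0, "az": 0, "gripper": -1},
    {"dx": 0, "dy": 0, "dz": -2, "ax": 0, "ay": 0, "az": 0, "gripper": -1},
    {"dx": 0, "dy": 0, "dz": -0.9, "ax": 0, "ay": 0, "az": 0, "gripper": -1},
    {"dx": 0, "dy": 0, "dz": 0, "ax": 0, "ay": 0, "az": 0, "gripper": -1},
    {"dx": 0, "dy": 0, "dz": 0, "ax": 0, "ay": 0, "az": 0, "gripper": 1},
    {"dx": 0, "dy": 0, "dz": 0, "ax": 0, "ay": 0, "az": 0, "gripper": 1},
    {"dx": 0, "dy": 0, "dz": 0, "ax": 0, "ay": 0, "az": 0, "gripper": 1},
    {"dx": 0, "dy": 0, "dz": 0, "ax": 0, "ay": 0, "az": 0, "gripper": 1},
    {"dx": 0, "dy": 0, "dz": 0, "ax": 0, "ay": 0, "az": 0, "gripper": 1},
    {"dx": 0, "dy": 0, "dz": 0, "ax": 0, "ay": 0, "az": 0, "gripper": 1},
  ],
)

```text
time_s: 26.65
tool_pos: [0.4965, -0.328, 0.0059]
tool_rot: [0.001, 0.184, 0.983, -0.0]
wrist_force: [-1.2, -0.2, 6.1]
gripper_width: 0.749
grip_force: 30.0
```

>>> jog_arm(
  series=[
    {"dx": 0, "dy": 0, "dz": 2, "ax": 0, "ay": 0, "az": 0, "gripper": 1},
    {"dx": 0, "dy": 0, "dz": 4, "ax": 0, "ay": 0, "az": 0, "gripper": 1},
    {"dx": 0, "dy": 0, "dz": 4, "ax": 0, "ay": 0, "az": 0, "gripper": 1},
    {"dx": 0, "dy": 0, "dz": 3, "ax": 0, "ay": 0, "az": 0, "gripper": 1},
    {"dx": 0, "dy": 0, "dz": 2, "ax": 0, "ay": 0, "az": 0, "gripper": 1},
    {"dx": 0.3, "dy": 3.5, "dz": 0, "ax": 0, "ay": 0, "az": 0, "gripper": 1},
    {"dx": 0.3, "dy": 3.5, "dz": 0, "ax": 0, "ay": 0, "az": 0, "gripper": 1},
    {"dx": 0.3, "dy": 3.5, "dz": 0, "ax": 0, "ay": 0, "az": 0, "gripper": 1},
    {"dx": 0.3, "dy": 3.5, "dz": 0, "ax": 0, "ay": 0, "az": 0, "gripper": 1},
    {"dx": 0.3, "dy": 3.5, "dz": 0, "ax": 0, "ay": 0, "az": 0, "gripper": 1},
    {"dx": 0.3, "dy": 3.5, "dz": 0, "ax": 0, "ay": 0, "az": 0, "gripper": 1},
    {"dx": 0.3, "dy": 3.5, "dz": 0, "ax": 0, "ay": 0, "az": 0, "gripper": 1},
    {"dx": 0.3, "dy": 3.5, "dz": 0, "ax": 0, "ay": 0, "az": 0, "gripper": 1},
    {"dx": 0.3, "dy": 3.5, "dz": 0, "ax": 0, "ay": 0, "az": 0, "gripper": 1},
    {"dx": 0.3, "dy": 3.5, "dz": 0, "ax": 0, "ay": 0, "az": 0, "gripper": 1},
    {"dx": 0.3, "dy": 3.5, "dz": 0, "ax": 0, "ay": 0, "az": 0, "gripper": 1},
    {"dx": 0.3, "dy": 3.5, "dz": 0, "ax": 0, "ay": 0, "az": 0, "gripper": 1},
    {"dx": 0, "dy": 2, "dz": 0, "ax": 0, "ay": 0, "az": 0, "gripper": 1},
    {"dx": 0, "dy": 0, "dz": 0, "ax": 0, "ay": 0, "az": 0, "gripper": 1},
    {"dx": 0, "dy": 0, "dz": 0, "ax": 0, "ay": 0, "az": 0, "gripper": 1},
  ],
)

```text
time_s: 28.32
tool_pos: [0.5313, 0.1138, 0.1548]
tool_rot: [-0.0, 0.183, 0.983, 0.0]
wrist_force: [-0.4, -1.4, -0.6]
gripper_width: 0.75
grip_force: 30.0
```

```bash
cat > k.py <<'E'
from m import *
for i in range(2):
  for n in("scene","top"):
    c=cam(n);W=pts(c);s=env.state();p=s["tool_pos"];L=W-p
    h=cv2.cvtColor(c["img"],cv2.COLOR_RGB2HSV)
    m=(h[...,1]<40)&(h[...,2]>130)&(np.hypot(L[...,0],L[...,1])<.045)&(L[...,2]>-.012)&(L[...,2]<.03)
    P=L[m]*1000
    if len(P)>9:print(n,m.sum(),cv2.minEnclosingCircle(P[:,:2].astype(np.float32)),np.percentile(P,[0,50,100],axis=0).round(1).tolist())
    print(p,s["q"].round(2),s["gripper_width"])
E
python3 k.py
```

```text
scene 284 ((7.449481010437012, -2.6665687561035156), 35.96456527709961) [[-28.1, -36.0, -6.5], [19.1, -1.3, 15.5], [35.0, 30.7, 25.4]]
[0.53138153 0.11179123 0.1545139 ] [ 0.14  0.8  -0.75  1.88  0.77  0.78  0.16] 0.7512633356182342
[0.53150331 0.11076297 0.1544167 ] [ 0.14  0.8  -0.75  1.88  0.77  0.78  0.16] 0.7508993676422221
scene 281 ((7.592968463897705, -5.552678108215332), 37.78180694580078) [[-30.0, -39.6, -7.8], [19.8, -3.5, 15.3], [35.5, 28.5, 21.0]]
[0.53160281 0.11035416 0.1543963 ] [ 0.14  0.8  -0.75  1.88  0.77  0.78  0.16] 0.7502553889657388
[0.53169768 0.11032255 0.1544661 ] [ 0.14  0.8  -0.75  1.88  0.77  0.78  0.16] 0.7481637479709071
```

```bash
cat > k2.py <<'E'
from m import *
from scipy.optimize import least_squares as ls
def edge(n,cx,cy,zlo,zhi,r,excl=None,arc=(-180,180)):
    c=cam(n);W=pts(c);h=cv2.cvtColor(c["img"],cv2.COLOR_RGB2HSV)
    m=(h[...,1]<45)&(h[...,2]>130)&(np.hypot(W[...,0]-cx,W[...,1]-cy)<.042)&(W[...,2]>zlo)&(W[...,2]<zhi)
    P=(W[m][:,:2]-[cx,cy])*1000;a=np.degrees(np.arctan2(P[:,1],P[:,0]));d=np.hypot(*P.T);E=[]
    for t in range(-180,180,8):
        k=(abs((a-t-4))<4)
        if k.sum()<2 or not arc[0]<=t<=arc[1]: continue
        if excl and any(abs((t+4-e+180)%360-180)<24 for e in excl): continue
        i=np.argmax(np.where(k,d,0));
        if d[i]>.8*r:E.append(P[i])
    E=np.array(E);s=ls(lambda v:np.hypot(E[:,0]-v[0],E[:,1]-v[1])-r,[0,0],loss="soft_l1");print(n,len(E),s.x.round(1),"rms",np.sqrt(np.mean(s.fun**2)).round(2))
p=env.state()["tool_pos"]
for n in("scene","top"):
    edge(n,p[0],p[1],p[2]+.008,p[2]+.03,33,(69,-111))
    edge(n,.5575,.3315,.110,.130,29.5)
    edge(n,.4267,.3262,.115,.135,33)
E
python3 k2.py
```

```text
scene 18 [2.  4.2] rms 1.13
scene 44 [ 1.2 -0.2] rms 2.27
scene 45 [-0.2 -0.1] rms 1.59Traceback (most recent call last):
  File "k2.py", line 16, in <module>
    edge(n,p[0],p[1],p[2]+.008,p[2]+.03,33,(69,-111))
    ~~~~^^^^^^^^^^^^^^^^^^^^^^^^^^^^^^^^^^^^^^^^^^^^^
  File "k2.py", line 13, in edge
    E=np.array(E);s=ls(lambda v:np.hypot(E[:,0]-v[0],E[:,1]-v[1])-r,[0,0],loss="soft_l1");print(n,len(E),s.x.round(1),"rms",np.sqrt(np.mean(s.fun**2)).round(2))
                    ~~^^^^^^^^^^^^^^^^^^^^^^^^^^^^^^^^^^^^^^^^^^^^^^^^^^^^^^^^^^^^^^^^^^^
    return func(*args, **kwargs)
    vector_fun = VectorFunction(
        fun_wrapped,
    ...<6 lines>...
        workers=workers
    )
    self._update_fun()
    ~~~~~~~~~~~~~~~~^^
    self.f = self.fun_wrapped(xp_copy(self.x))
             ~~~~~~~~~~~~~~~~^^^^^^^^^^^^^^^^^
    return np.atleast_1d(self.fun(x))
                         ~~~~~~~~^^^
    return self.f(x, *self.args, **self.kwargs)
           ~~~~~~^^^^^^^^^^^^^^^^^^^^^^^^^^^^^^
  File "k2.py", line 13, in <lambda>
    E=np.array(E);s=ls(lambda v:np.hypot(E[:,0]-v[0],E[:,1]-v[1])-r,[0,0],loss="soft_l1");print(n,len(E),s.x.round(1),"rms",np.sqrt(np.mean(s.fun**2)).round(2))
                                         ~^^^^^
IndexError: too many indices for array: array is 1-dimensional, but 2 were indexed
```

>>> jog_arm(
  series=[
    {"dx": 0.4, "dy": 2.5, "dz": 0, "ax": 0, "ay": 0, "az": 0, "gripper": 1},
    {"dx": 0.4, "dy": 3.5, "dz": 0, "ax": 0, "ay": 0, "az": 0, "gripper": 1},
    {"dx": 0.4, "dy": 3.5, "dz": 0, "ax": 0, "ay": 0, "az": 0, "gripper": 1},
    {"dx": 0.4, "dy": 3.5, "dz": 0, "ax": 0, "ay": 0, "az": 0, "gripper": 1},
    {"dx": 0.4, "dy": 3.5, "dz": 0, "ax": 0, "ay": 0, "az": 0, "gripper": 1},
    {"dx": 0.4, "dy": 3.5, "dz": 0, "ax": 0, "ay": 0, "az": 0, "gripper": 1},
    {"dx": 0, "dy": 1.7, "dz": 0, "ax": 0, "ay": 0, "az": 0, "gripper": 1},
    {"dx": 0, "dy": 0, "dz": 0, "ax": 0, "ay": 0, "az": 0, "gripper": 1},
    {"dx": 0, "dy": 0, "dz": 0, "ax": 0, "ay": 0, "az": 0, "gripper": 1},
    {"dx": 0, "dy": 0, "dz": -1, "ax": 0, "ay": 0, "az": 0, "gripper": 1},
    {"dx": 0, "dy": 0, "dz": -1, "ax": 0, "ay": 0, "az": 0, "gripper": 1},
    {"dx": 0, "dy": 0, "dz": 0, "ax": 0, "ay": 0, "az": 0, "gripper": 1},
    {"dx": 0, "dy": 0, "dz": 0, "ax": 0, "ay": 0, "az": 0, "gripper": 1},
    {"dx": 0, "dy": 0, "dz": 0, "ax": 0, "ay": 0, "az": 0, "gripper": 1},
  ],
)

```text
time_s: 29.88
tool_pos: [0.5559, 0.3287, 0.1345]
tool_rot: [-0.0, 0.185, 0.983, -0.0]
wrist_force: [-0.9, 0.8, -0.7]
gripper_width: 0.747
grip_force: 30.0
```

>>> jog_arm(
  series=[
    {"dx": 0, "dy": -0.1, "dz": -0.5, "ax": 0, "ay": 0, "az": 0, "gripper": 1},
    {"dx": 0, "dy": 0, "dz": -0.4, "ax": 0, "ay": 0, "az": 0, "gripper": 1},
    {"dx": 0, "dy": 0, "dz": -0.3, "ax": 0, "ay": 0, "az": 0, "gripper": 1},
    {"dx": 0, "dy": 0, "dz": 0, "ax": 0, "ay": 0, "az": 0, "gripper": 1},
    {"dx": 0, "dy": 0, "dz": 0, "ax": 0, "ay": 0, "az": 0, "gripper": 1},
  ],
)

```text
time_s: 30.3
tool_pos: [0.5556, 0.3285, 0.1225]
tool_rot: [-0.0, 0.184, 0.983, -0.0]
wrist_force: [-0.7, -0.2, -1.2]
gripper_width: 0.75
grip_force: 30.0
```

```bash
python3 k2.py 2>/dev/null
```

```text
scene 24 [2.6 3. ] rms 1.94
scene 16 [ 4.1 -1.4] rms 2.31
scene 18 [-0.3 -0.9] rms 1.68
```

>>> jog_arm(
  series=[
    {"dx": 0, "dy": 0, "dz": -0.2, "ax": 0, "ay": 0, "az": 0, "gripper": 1},
    {"dx": 0, "dy": 0, "dz": 0, "ax": 0, "ay": 0, "az": 0, "gripper": 1},
    {"dx": 0, "dy": 0, "dz": -0.2, "ax": 0, "ay": 0, "az": 0, "gripper": 1},
    {"dx": 0, "dy": 0, "dz": 0, "ax": 0, "ay": 0, "az": 0, "gripper": 1},
    {"dx": 0, "dy": 0, "dz": 0, "ax": 0, "ay": 0, "az": 0, "gripper": 1},
  ],
)

```text
time_s: 30.92
tool_pos: [0.5559, 0.3288, 0.1197]
tool_rot: [0.0, 0.184, 0.983, 0.0]
wrist_force: [-1.1, -0.6, 5.2]
gripper_width: 0.75
grip_force: 30.0
```

>>> jog_arm(
  series=[
    {"dx": 0, "dy": 0, "dz": -0.1, "ax": 0, "ay": 0, "az": 3, "gripper": 1},
    {"dx": 0, "dy": 0, "dz": 0, "ax": 0, "ay": 0, "az": 3, "gripper": 1},
    {"dx": 0, "dy": 0, "dz": 0, "ax": 0, "ay": 0, "az": 3, "gripper": 1},
    {"dx": 0, "dy": 0, "dz": 0, "ax": 0, "ay": 0, "az": 3, "gripper": 1},
    {"dx": 0, "dy": 0, "dz": 0, "ax": 0, "ay": 0, "az": 3, "gripper": 1},
    {"dx": 0, "dy": 0, "dz": 0, "ax": 0, "ay": 0, "az": 0, "gripper": 1},
  ],
)

```text
time_s: 31.42
tool_pos: [0.5561, 0.3295, 0.1195]
tool_rot: [0.001, 0.053, 0.999, 0.001]
wrist_force: [-0.8, -1.8, 8.6]
gripper_width: 0.747
grip_force: 30.0
```

>>> jog_arm(
  series=[
    {"dx": 0, "dy": 0, "dz": 0, "ax": 0, "ay": 0, "az": 3, "gripper": 1},
    {"dx": 0, "dy": 0, "dz": 0, "ax": 0, "ay": 0, "az": 3, "gripper": 1},
    {"dx": 0, "dy": 0, "dz": 0, "ax": 0, "ay": 0, "az": 3, "gripper": 1},
    {"dx": 0, "dy": 0, "dz": 0, "ax": 0, "ay": 0, "az": 3, "gripper": 1},
    {"dx": 0, "dy": 0, "dz": 0, "ax": 0, "ay": 0, "az": 3, "gripper": 1},
    {"dx": 0, "dy": 0, "dz": 0, "ax": 0, "ay": 0, "az": 0, "gripper": 1},
  ],
)

```text
time_s: 31.92
tool_pos: [0.5562, 0.3296, 0.1195]
tool_rot: [0.001, -0.078, 0.997, 0.001]
wrist_force: [0.0, 0.1, 8.8]
gripper_width: 0.746
grip_force: 30.0
```

>>> jog_arm(
  series=[
    {"dx": 0, "dy": 0, "dz": 0, "ax": 0, "ay": 0, "az": 3, "gripper": 1},
    {"dx": 0, "dy": 0, "dz": 0, "ax": 0, "ay": 0, "az": 3, "gripper": 1},
    {"dx": 0, "dy": 0, "dz": 0, "ax": 0, "ay": 0, "az": 3, "gripper": 1},
    {"dx": 0, "dy": 0, "dz": 0, "ax": 0, "ay": 0, "az": 3, "gripper": 1},
    {"dx": 0, "dy": 0, "dz": 0, "ax": 0, "ay": 0, "az": 3, "gripper": 1},
    {"dx": 0, "dy": 0, "dz": 0, "ax": 0, "ay": 0, "az": 0, "gripper": 1},
  ],
)

```text
time_s: 32.42
tool_pos: [0.5565, 0.3295, 0.1196]
tool_rot: [0.001, -0.207, 0.978, 0.001]
wrist_force: [-0.7, -0.8, 8.1]
gripper_width: 0.744
grip_force: 30.0
```

```bash
python3 -c "
from rig import env
s=env.state();print(s['q'].round(3),s['moment'].round(2),s['wrist_force'].round(1),s['tool_pos'].round(4))"
```

```text
[-0.168  1.006 -0.886  1.575  0.89   1.002  0.656] [-0.16 -0.13  0.15] [-0.7 -0.8  8.1] [0.5565 0.3295 0.1196]
```

>>> jog_arm(
  series=[
    {"dx": 0, "dy": 0, "dz": 0, "ax": 0, "ay": 0, "az": 3, "gripper": 1},
    {"dx": 0, "dy": 0, "dz": 0, "ax": 0, "ay": 0, "az": 3, "gripper": 1},
    {"dx": 0, "dy": 0, "dz": 0, "ax": 0, "ay": 0, "az": 3, "gripper": 1},
    {"dx": 0, "dy": 0, "dz": 0, "ax": 0, "ay": 0, "az": 3, "gripper": 1},
    {"dx": 0, "dy": 0, "dz": 0, "ax": 0, "ay": 0, "az": 3, "gripper": 1},
    {"dx": 0, "dy": 0, "dz": 0, "ax": 0, "ay": 0, "az": 0, "gripper": 1},
  ],
)

```text
time_s: 32.92
tool_pos: [0.5563, 0.3292, 0.1195]
tool_rot: [0.001, -0.333, 0.943, 0.0]
wrist_force: [-0.4, -0.7, 8.1]
gripper_width: 0.747
grip_force: 30.0
```

>>> jog_arm(
  series=[
    {"dx": 0, "dy": 0, "dz": 0, "ax": 0, "ay": 0, "az": 3, "gripper": 1},
    {"dx": 0, "dy": 0, "dz": 0, "ax": 0, "ay": 0, "az": 3, "gripper": 1},
    {"dx": 0, "dy": 0, "dz": 0, "ax": 0, "ay": 0, "az": 3, "gripper": 1},
    {"dx": 0, "dy": 0, "dz": 0, "ax": 0, "ay": 0, "az": 3, "gripper": 1},
    {"dx": 0, "dy": 0, "dz": 0, "ax": 0, "ay": 0, "az": 3, "gripper": 1},
    {"dx": 0, "dy": 0, "dz": 0, "ax": 0, "ay": 0, "az": 0, "gripper": 1},
  ],
)

```text
time_s: 33.42
tool_pos: [0.5562, 0.3295, 0.1194]
tool_rot: [0.001, -0.453, 0.891, 0.001]
wrist_force: [-1.2, -1.0, 8.0]
gripper_width: 0.752
grip_force: 30.0
```

>>> jog_arm(
  series=[
    {"dx": 0, "dy": 0, "dz": 0, "ax": 0, "ay": 0, "az": 3, "gripper": 1},
    {"dx": 0, "dy": 0, "dz": 0, "ax": 0, "ay": 0, "az": 3, "gripper": 1},
    {"dx": 0, "dy": 0, "dz": 0, "ax": 0, "ay": 0, "az": 3, "gripper": 1},
    {"dx": 0, "dy": 0, "dz": 0, "ax": 0, "ay": 0, "az": 3, "gripper": 1},
    {"dx": 0, "dy": 0, "dz": 0, "ax": 0, "ay": 0, "az": 0, "gripper": 1},
  ],
)

```text
time_s: 33.83
tool_pos: [0.5564, 0.3282, 0.1176]
tool_rot: [0.0, -0.543, 0.84, -0.0]
wrist_force: [1.7, 0.5, -0.6]
gripper_width: 0.753
grip_force: 30.0
```

The lid has found the gap: the force fell to zero and z dropped. I'll follow it down.

>>> jog_arm(
  series=[
    {"dx": 0, "dy": 0, "dz": -0.2, "ax": 0, "ay": 0, "az": 0, "gripper": 1},
    {"dx": 0, "dy": 0, "dz": -0.2, "ax": 0, "ay": 0, "az": 0, "gripper": 1},
    {"dx": 0, "dy": 0, "dz": -0.2, "ax": 0, "ay": 0, "az": 0, "gripper": 1},
    {"dx": 0, "dy": 0, "dz": 0, "ax": 0, "ay": 0, "az": 0, "gripper": 1},
    {"dx": 0, "dy": 0, "dz": 0, "ax": 0, "ay": 0, "az": 0, "gripper": 1},
  ],
)

```text
time_s: 34.25
tool_pos: [0.5563, 0.3285, 0.1118]
tool_rot: [0.0, -0.543, 0.84, -0.0]
wrist_force: [1.6, -0.8, 1.2]
gripper_width: 0.751
grip_force: 30.0
```

>>> jog_arm(
  series=[
    {"dx": 0, "dy": 0, "dz": -0.05, "ax": 0, "ay": 0, "az": -5, "gripper": 1},
    {"dx": 0, "dy": 0, "dz": 0, "ax": 0, "ay": 0, "az": -5, "gripper": 1},
    {"dx": 0, "dy": 0, "dz": -0.05, "ax": 0, "ay": 0, "az": -5, "gripper": 1},
    {"dx": 0, "dy": 0, "dz": 0, "ax": 0, "ay": 0, "az": -5, "gripper": 1},
    {"dx": 0, "dy": 0, "dz": -0.05, "ax": 0, "ay": 0, "az": -5, "gripper": 1},
    {"dx": 0, "dy": 0, "dz": 0, "ax": 0, "ay": 0, "az": -5, "gripper": 1},
    {"dx": 0, "dy": 0, "dz": 0, "ax": 0, "ay": 0, "az": 0, "gripper": 1},
  ],
)

```text
time_s: 34.83
tool_pos: [0.5556, 0.329, 0.1107]
tool_rot: [0.0, -0.306, 0.952, 0.0]
wrist_force: [-0.3, -0.3, 3.7]
gripper_width: 0.751
grip_force: 30.0
```

>>> jog_arm(
  series=[
    {"dx": 0, "dy": 0, "dz": -0.05, "ax": 0, "ay": 0, "az": -5, "gripper": 1},
    {"dx": 0, "dy": 0, "dz": 0, "ax": 0, "ay": 0, "az": -5, "gripper": 1},
    {"dx": 0, "dy": 0, "dz": -0.05, "ax": 0, "ay": 0, "az": -5, "gripper": 1},
    {"dx": 0, "dy": 0, "dz": 0, "ax": 0, "ay": 0, "az": -5, "gripper": 1},
    {"dx": 0, "dy": 0, "dz": -0.05, "ax": 0, "ay": 0, "az": -5, "gripper": 1},
    {"dx": 0, "dy": 0, "dz": 0, "ax": 0, "ay": 0, "az": -5, "gripper": 1},
    {"dx": 0, "dy": 0, "dz": -0.05, "ax": 0, "ay": 0, "az": -5, "gripper": 1},
    {"dx": 0, "dy": 0, "dz": 0, "ax": 0, "ay": 0, "az": 0, "gripper": 1},
    {"dx": 0, "dy": 0, "dz": 0, "ax": 0, "ay": 0, "az": 0, "gripper": 1},
  ],
)

```text
time_s: 35.58
tool_pos: [0.5556, 0.329, 0.1085]
tool_rot: [0.0, -0.009, 1.0, 0.0]
wrist_force: [0.9, 0.2, 3.1]
gripper_width: 0.75
grip_force: 30.0
```

```bash
python3 -c "
from rig import env
s=env.state();print(s['q'].round(3),s['moment'].round(2),s['wrist_force'].round(1),s['tool_pos'].round(4))"
```

```text
[-0.205  0.992 -0.796  1.583  0.837  0.936  0.293] [ 0.13 -0.3  -0.06] [0.9 0.2 3.1] [0.5556 0.329  0.1085]
```

>>> jog_arm(
  series=[
    {"dx": 0, "dy": 0, "dz": -0.05, "ax": 0, "ay": 0, "az": -5, "gripper": 1},
    {"dx": 0, "dy": 0, "dz": 0, "ax": 0, "ay": 0, "az": -5, "gripper": 1},
    {"dx": 0, "dy": 0, "dz": 0, "ax": 0, "ay": 0, "az": -5, "gripper": 1},
    {"dx": 0, "dy": 0, "dz": 0, "ax": 0, "ay": 0, "az": -4, "gripper": 1},
    {"dx": 0, "dy": 0, "dz": 0, "ax": 0, "ay": 0, "az": 0, "gripper": 1},
    {"dx": 0, "dy": 0, "dz": 0, "ax": 0, "ay": 0, "az": 0, "gripper": 1},
  ],
)

```text
time_s: 36.08
tool_pos: [0.5556, 0.3289, 0.1078]
tool_rot: [-0.0, 0.156, 0.988, 0.0]
wrist_force: [0.8, 1.0, 1.2]
gripper_width: 0.751
grip_force: 30.0
```

```bash
python3 -c "
from rig import env
s=env.state();print(s['q'].round(3),s['moment'].round(2),s['wrist_force'].round(1),s['tool_pos'].round(4))"
```

```text
[-0.238  0.971 -0.721  1.585  0.775  0.891  0.007] [ 0.26 -0.38 -0.06] [0.8 1.  1.2] [0.5556 0.3289 0.1078]
```

>>> jog_arm(
  series=[
    {"dx": 0, "dy": 0, "dz": -0.05, "ax": 0, "ay": 0, "az": -4, "gripper": 1},
    {"dx": 0, "dy": 0, "dz": 0, "ax": 0, "ay": 0, "az": -4, "gripper": 1},
    {"dx": 0, "dy": 0, "dz": 0, "ax": 0, "ay": 0, "az": -4, "gripper": 1},
    {"dx": 0, "dy": 0, "dz": 0, "ax": 0, "ay": 0, "az": 0, "gripper": 1},
    {"dx": 0, "dy": 0, "dz": 0, "ax": 0, "ay": 0, "az": 0, "gripper": 1},
  ],
)

```text
time_s: 36.5
tool_pos: [0.5557, 0.3288, 0.1077]
tool_rot: [0.0, 0.259, 0.966, 0.0]
wrist_force: [0.7, 0.3, 5.0]
gripper_width: 0.747
grip_force: 30.0
```

```bash
python3 -c "
from rig import env
s=env.state();print(s['q'].round(3),s['moment'].round(2),s['tool_rot'].round(3),s['wrist_force'].round(1),s['tool_pos'].round(4))"
```

```text
[-0.26   0.957 -0.672  1.587  0.733  0.864 -0.171] [-0.08 -0.15 -0.06] [0.    0.259 0.966 0.   ] [0.7 0.3 5. ] [0.5557 0.3288 0.1077]
```

>>> jog_arm(
  series=[
    {"dx": 0, "dy": 0, "dz": 0, "ax": 0, "ay": 0, "az": -5, "gripper": 1},
    {"dx": 0, "dy": 0, "dz": 0, "ax": 0, "ay": 0, "az": -5, "gripper": 1},
    {"dx": 0, "dy": 0, "dz": 0, "ax": 0, "ay": 0, "az": 0, "gripper": 1},
    {"dx": 0, "dy": 0, "dz": 0, "ax": 0, "ay": 0, "az": 0, "gripper": 1},
  ],
)

```text
time_s: 36.83
tool_pos: [0.5557, 0.3293, 0.1077]
tool_rot: [-0.0, 0.342, 0.94, 0.001]
wrist_force: [0.6, 1.0, 6.0]
gripper_width: 0.751
grip_force: 30.0
```

```bash
python3 -c "
from rig import env
s=env.state();print(s['q'].round(3),s['moment'].round(2),s['tool_rot'].round(3),s['wrist_force'].round(1),s['tool_pos'].round(4))"
```

```text
[-0.28   0.947 -0.63   1.587  0.695  0.841 -0.316] [ 0.17 -0.16 -0.2 ] [-0.     0.342  0.94   0.001] [0.6 1.  6. ] [0.5557 0.3293 0.1077]
```

>>> jog_arm(
  series=[
    {"dx": 0, "dy": 0, "dz": 0, "ax": 0, "ay": 0, "az": -5, "gripper": 1},
    {"dx": 0, "dy": 0, "dz": 0, "ax": 0, "ay": 0, "az": -5, "gripper": 1},
    {"dx": 0, "dy": 0, "dz": 0, "ax": 0, "ay": 0, "az": 0, "gripper": 1},
    {"dx": 0, "dy": 0, "dz": 0, "ax": 0, "ay": 0, "az": 0, "gripper": 1},
  ],
)

```text
time_s: 37.17
tool_pos: [0.5554, 0.3303, 0.1076]
tool_rot: [-0.001, 0.422, 0.907, 0.001]
wrist_force: [0.3, 4.6, 4.5]
gripper_width: 0.748
grip_force: 30.0
```

```bash
python3 -c "
from rig import env
s=env.state();print(s['q'].round(3),s['moment'].round(2),s['tool_rot'].round(3),s['wrist_force'].round(1),s['tool_pos'].round(4))"
```

```text
[-0.301  0.937 -0.588  1.588  0.655  0.819 -0.459] [ 0.82 -0.12  0.07] [-0.001  0.422  0.907  0.001] [0.3 4.6 4.5] [0.5554 0.3303 0.1076]
```

>>> jog_arm(
  series=[
    {"dx": 0, "dy": 0, "dz": 0, "ax": 0, "ay": 0, "az": 0, "gripper": -1},
    {"dx": 0, "dy": 0, "dz": 0, "ax": 0, "ay": 0, "az": 0, "gripper": -1},
    {"dx": 0, "dy": 0, "dz": 0, "ax": 0, "ay": 0, "az": 0, "gripper": -1},
    {"dx": 0, "dy": 0, "dz": 0, "ax": 0, "ay": 0, "az": 0, "gripper": -1},
    {"dx": 0, "dy": 0, "dz": 0, "ax": 0, "ay": 0, "az": 0, "gripper": -1},
    {"dx": 0, "dy": 0, "dz": 2, "ax": 0, "ay": 0, "az": 0, "gripper": -1},
    {"dx": 0, "dy": 0, "dz": 3, "ax": 0, "ay": 0, "az": 0, "gripper": -1},
    {"dx": 0, "dy": 0, "dz": 3, "ax": 0, "ay": 0, "az": 0, "gripper": -1},
    {"dx": -0.5, "dy": -3, "dz": 0, "ax": 0, "ay": 0, "az": -4, "gripper": -1},
    {"dx": -0.5, "dy": -3.5, "dz": 0, "ax": 0, "ay": 0, "az": -4, "gripper": -1},
    {"dx": -0.5, "dy": -3.5, "dz": 0, "ax": 0, "ay": 0, "az": -4, "gripper": -1},
    {"dx": -0.5, "dy": -3.5, "dz": 0, "ax": 0, "ay": 0, "az": -4, "gripper": -1},
    {"dx": -0.5, "dy": -3.5, "dz": 0, "ax": 0, "ay": 0, "az": -4, "gripper": -1},
    {"dx": -0.5, "dy": -3.5, "dz": 0, "ax": 0, "ay": 0, "az": -4, "gripper": -1},
    {"dx": 0, "dy": -3.5, "dz": 0, "ax": 0, "ay": 0, "az": -4, "gripper": -1},
    {"dx": 0, "dy": -3, "dz": 0, "ax": 0, "ay": 0, "az": -3, "gripper": -1},
    {"dx": 0, "dy": 0, "dz": 0, "ax": 0, "ay": 0, "az": 0, "gripper": -1},
    {"dx": 0, "dy": 0, "dz": 0, "ax": 0, "ay": 0, "az": 0, "gripper": -1},
  ],
)

```text
time_s: 38.67
tool_pos: [0.5256, 0.056, 0.1871]
tool_rot: [0.0, 0.652, 0.758, -0.001]
wrist_force: [0.9, 0.8, -0.9]
gripper_width: 1.003
grip_force: 0.0
```

```bash
cat > bd.py <<'E'
from m import *
for n in("scene","top"):
    c=cam(n);W=pts(c);x,y,z=[W[...,i] for i in range(3)]
    for nm,cx,cy in(("jarlid",.557,.331),("full",.427,.326)):
        m=(np.hypot(x-cx,y-cy)<.024);P=W[m&(z>.08)];A=np.c_[P[:,:2]-[cx,cy],np.ones(len(P))];print(n,nm,len(P),np.median(P[:,2]).round(4),np.linalg.lstsq(A,P[:,2],rcond=None)[0].round(3))
    h=cv2.cvtColor(c["img"],cv2.COLOR_RGB2HSV)
    m=(h[...,0]>12)&(h[...,0]<35)&(h[...,1]>50)&(h[...,2]>110)&(x>.4)&(x<.66)&(y>-.24)&(y<.12)&(z>.006)&(z<.03)
    L,k=nd.label(m);i=1+np.argmax([np.sum(L==j) for j in range(1,k+1)]);m=L==i
    P=W[m];r=cv2.minAreaRect((P[P[:,1]>-.11][:,:2]*1000).astype(np.float32))
    # handle points
    H=P[P[:,1]<-.15];E=P[P[:,1]<P[:,1].min()+.012]
    print(n,"board",m.sum(),"z",np.median(P[:,2]).round(4),"ext",P.min(0).round(4),P.max(0).round(4),"rect",[np.round(v,1) for v in r],"handle",H.mean(0).round(4),H[:,:2].min(0).round(4),H[:,:2].max(0).round(4))
    for yy in np.arange(-.20,-.12,.01):
        q=P[abs(P[:,1]-yy)<.005]; 
        if len(q):print("  y",yy.round(3),len(q),q[:,0].min().round(4),q[:,0].max().round(4))
save(cam("scene"),"bd",(190,150,410,315),3.6)
print(env.state()["tool_pos"],env.state()["tool_rot"].round(3))
E
python3 bd.py
```

```text
scene jarlid 237 0.1238 [ 0.013 -0.     0.124]
scene full 192 0.1236 [-0.031  0.005  0.123]
scene board 2335 z 0.0135 ext [ 0.432  -0.2077  0.006 ] [0.607  0.0556 0.0209] rect [array([517.5, -38.1]), array([158.2, 169. ]), np.float64(9.1)] handle [ 0.5441 -0.1781  0.0129] [ 0.5232 -0.2077] [ 0.5627 -0.1502]
  y -0.2 20 0.531 0.5607
  y -0.19 27 0.5277 0.5627
  y -0.18 29 0.5267 0.5593
  y -0.17 26 0.5246 0.558
  y -0.16 23 0.5236 0.5538
  y -0.15 26 0.5232 0.5543
  y -0.14 48 0.461 0.552
  y -0.13 70 0.4581 0.5733
  y -0.12 104 0.4552 0.6046
top jarlid 119 0.1234 [-0.036  0.005  0.124]
top full 120 0.1231 [0.056 0.023 0.123]
top board 840 z 0.0139 ext [ 0.4521 -0.2155  0.006 ] [0.6101 0.0087 0.0298] rect [array([529.7, -50.2]), array([157.1, 115.9]), np.float64(1.0)] handle [ 0.5387 -0.1812  0.0133] [ 0.4612 -0.2155] [ 0.5611 -0.1502]
  y -0.2 16 0.5317 0.5611
  y -0.19 24 0.5239 0.5569
  y -0.18 12 0.5317 0.5567
  y -0.17 17 0.5273 0.5521
  y -0.16 14 0.5273 0.5518
  y -0.15 39 0.461 0.5523
  y -0.14 43 0.4611 0.5559
  y -0.13 63 0.4605 0.6053
  y -0.12 89 0.4523 0.6101
[0.52579921 0.0603241  0.18742361] [-0.     0.65   0.76   0.001]
```

View pics/bd.png

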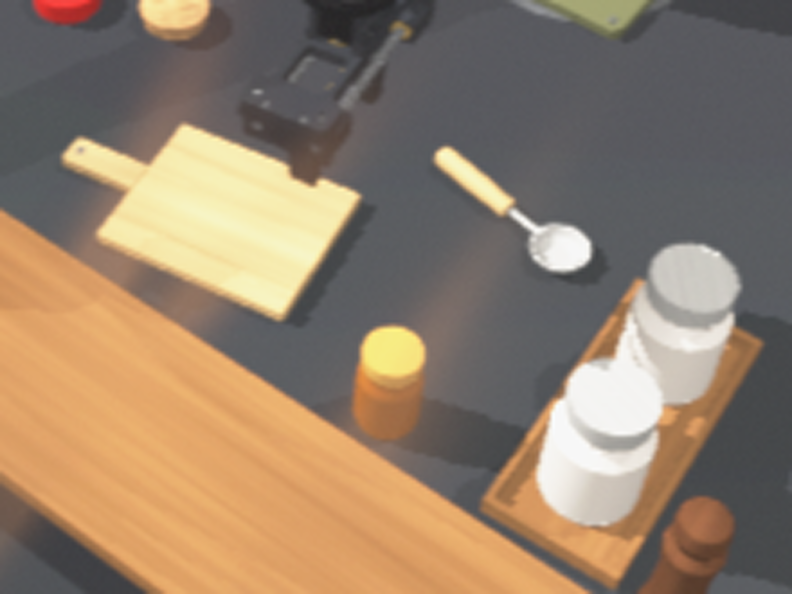

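The lid sits level on the jar, at the same height as the neighbour's lid (0.1238 against 0.1236). The board is empty, with its handle tip at crop (78,150).

Next is the board. I'll grip the handle with the tool leaned 40° over the handle end. Turning the board up to about 65° then leaves the tool only 25° off vertical.

>>> jog_arm(
  series=[
    {"dx": 0.2, "dy": -2.5, "dz": 0, "ax": 4, "ay": 0.6, "az": 0, "gripper": -1},
    {"dx": 0.3, "dy": -3.2, "dz": 0, "ax": 4, "ay": 0.6, "az": 0, "gripper": -1},
    {"dx": 0.3, "dy": -3.2, "dz": 0, "ax": 4, "ay": 0.6, "az": 0, "gripper": -1},
    {"dx": 0.3, "dy": -3.2, "dz": 0, "ax": 4, "ay": 0.6, "az": 0, "gripper": -1},
    {"dx": 0.3, "dy": -3.2, "dz": 0, "ax": 4, "ay": 0.6, "az": 0, "gripper": -1},
    {"dx": 0.3, "dy": -3.2, "dz": 0, "ax": 4, "ay": 0.6, "az": 0, "gripper": -1},
    {"dx": 0.3, "dy": -3.2, "dz": 0, "ax": 4, "ay": 0.6, "az": 0, "gripper": -1},
    {"dx": 0.2, "dy": -3.2, "dz": 0, "ax": 4, "ay": 0.6, "az": 0, "gripper": -1},
    {"dx": 0.2, "dy": -3.2, "dz": 0, "ax": 4, "ay": 0.7, "az": 0, "gripper": -1},
    {"dx": 0, "dy": 0, "dz": 0, "ax": 3.5, "ay": 0.7, "az": 0, "gripper": -1},
    {"dx": 0, "dy": 0, "dz": -2, "ax": 0, "ay": 0, "az": 0, "gripper": -1},
    {"dx": 0, "dy": 0, "dz": -2, "ax": 0, "ay": 0, "az": 0, "gripper": -1},
    {"dx": 0, "dy": 0, "dz": 0, "ax": 0, "ay": 0, "az": 0, "gripper": -1},
    {"dx": 0, "dy": 0, "dz": 0, "ax": 0, "ay": 0, "az": 0, "gripper": -1},
  ],
)

```text
time_s: 39.98
tool_pos: [0.5498, -0.2209, 0.1468]
tool_rot: [-0.261, 0.611, 0.713, 0.222]
wrist_force: [0.5, 0.2, 0.5]
gripper_width: 0.998
grip_force: 0.0
```

```bash
cat > st.py <<'E'
from h import *
from scipy.spatial.transform import Rotation as R
s=env.state();q=s["tool_rot"];T=R.from_quat([q[1],q[2],q[3],q[0]]).as_matrix()
print(s["tool_pos"].round(4),"z",T[:,2].round(3),"y",T[:,1].round(3),"q",s["q"].round(2),s["wrist_force"].round(1),s["gripper_width"],s["grip_force"])
E
python3 st.py
```

```text
[ 0.5498 -0.2209  0.1468] z [-0.101  0.636 -0.765] y [ 0.988  0.154 -0.003] q [ 0.95  1.16 -0.9   1.32  0.2   1.27  0.38] [0.5 0.2 0.5] 0.9982375264791592 0.0
```

>>> jog_arm(
  series=[
    {"dx": 0, "dy": 0, "dz": -2.5, "ax": 0, "ay": 0, "az": 0, "gripper": -1},
    {"dx": 0, "dy": 0, "dz": -3, "ax": 0, "ay": 0, "az": 0, "gripper": -1},
    {"dx": 0, "dy": 0, "dz": -2.2, "ax": 0, "ay": 0, "az": 0, "gripper": -1},
    {"dx": -0.3, "dy": 1.5, "dz": -2, "ax": 0, "ay": 0, "az": 0, "gripper": -0.6},
    {"dx": -0.3, "dy": 1.5, "dz": -2, "ax": 0, "ay": 0, "az": 0, "gripper": -0.4},
    {"dx": -0.2, "dy": 1.0, "dz": -1.4, "ax": 0, "ay": 0, "az": 0, "gripper": -0.2},
    {"dx": 0, "dy": 0.5, "dz": -0.6, "ax": 0, "ay": 0, "az": 0, "gripper": -0.2},
    {"dx": 0, "dy": 0, "dz": 0, "ax": 0, "ay": 0, "az": 0, "gripper": -0.2},
    {"dx": 0, "dy": 0, "dz": 0, "ax": 0, "ay": 0, "az": 0, "gripper": -0.2},
  ],
)

```text
time_s: 40.73
tool_pos: [0.5431, -0.1775, 0.0117]
tool_rot: [-0.259, 0.612, 0.713, 0.222]
wrist_force: [0.7, 0.4, 0.4]
gripper_width: 0.603
grip_force: 0.0
```

>>> jog_arm(
  series=[
    {"dx": 0, "dy": 0, "dz": -0.1, "ax": 0, "ay": 0, "az": 0, "gripper": 1},
    {"dx": 0, "dy": 0, "dz": 0, "ax": 0, "ay": 0, "az": 0, "gripper": 1},
    {"dx": 0, "dy": 0, "dz": 0, "ax": 0, "ay": 0, "az": 0, "gripper": 1},
    {"dx": 0, "dy": 0, "dz": 0, "ax": 0, "ay": 0, "az": 0, "gripper": 1},
    {"dx": 0, "dy": 0, "dz": 0, "ax": 0, "ay": 0, "az": 0, "gripper": 1},
    {"dx": 0, "dy": 0, "dz": 0, "ax": 0, "ay": 0, "az": 0, "gripper": 1},
  ],
)

```text
time_s: 41.23
tool_pos: [0.542, -0.1782, 0.0098]
tool_rot: [-0.26, 0.613, 0.713, 0.222]
wrist_force: [-0.8, -2.3, 4.5]
gripper_width: 0.332
grip_force: 30.0
```

```bash
python3 st.py
python3 - <<'E'
import numpy as np
# arc increments for 5deg steps, D from foot edge to TCP along handle
h=np.array([.156,-.988]);D=.218+.003;z0=.010
P=[np.r_[h*(D*np.cos(a)-z0*np.sin(a)),D*np.sin(a)+z0*np.cos(a)] for a in np.radians(np.arange(0,66,5))]
print((np.diff(P,axis=0)*100).round(2))
E
```

```text
[ 0.542  -0.1782  0.0098] z [-0.098  0.634 -0.767] y [ 0.989  0.151 -0.002] q [ 0.91  1.32 -0.84  1.42  0.29  1.02  0.38] [-0.8 -2.3  4.5] 0.33185457558152714 30.02587080001831
[[-0.03  0.17  1.92]
 [-0.05  0.33  1.9 ]
 [-0.08  0.5   1.86]
 [-0.1   0.65  1.81]
 [-0.13  0.81  1.75]
 [-0.15  0.96  1.67]
 [-0.17  1.1   1.58]
 [-0.19  1.23  1.48]
 [-0.21  1.35  1.36]
 [-0.23  1.46  1.24]
 [-0.25  1.56  1.1 ]
 [-0.26  1.65  0.96]
 [-0.27  1.73  0.81]]
```

>>> jog_arm(
  series=[
    {"dx": 0, "dy": 0.2, "dz": 2, "ax": -4.9, "ay": -0.8, "az": 0, "gripper": 1},
    {"dx": -0.1, "dy": 0.3, "dz": 1.9, "ax": -4.9, "ay": -0.8, "az": 0, "gripper": 1},
    {"dx": -0.1, "dy": 0.5, "dz": 1.9, "ax": -4.9, "ay": -0.8, "az": 0, "gripper": 1},
    {"dx": -0.1, "dy": 0.7, "dz": 1.8, "ax": -4.9, "ay": -0.8, "az": 0, "gripper": 1},
    {"dx": -0.1, "dy": 0.8, "dz": 1.8, "ax": -4.9, "ay": -0.8, "az": 0, "gripper": 1},
    {"dx": -0.1, "dy": 1, "dz": 1.7, "ax": -4.9, "ay": -0.8, "az": 0, "gripper": 1},
    {"dx": 0, "dy": 0, "dz": 0, "ax": 0, "ay": 0, "az": 0, "gripper": 1},
    {"dx": 0, "dy": 0, "dz": 0, "ax": 0, "ay": 0, "az": 0, "gripper": 1},
  ],
)

```text
time_s: 41.9
tool_pos: [0.5375, -0.1396, 0.122]
tool_rot: [-0.066, 0.646, 0.758, 0.06]
wrist_force: [0.3, -1.4, -2.2]
gripper_width: 0.331
grip_force: 29.9
```

```bash
python3 st.py
cat > bp.py <<'E'
from m import *
c=cam("scene");W=pts(c);x,y,z=[W[...,i] for i in range(3)]
p=env.state()["tool_pos"]
h=cv2.cvtColor(c["img"],cv2.COLOR_RGB2HSV)
m=(h[...,0]>12)&(h[...,0]<35)&(h[...,1]>40)&(h[...,2]>90)&(np.hypot(x-p[0],y-p[1])<.28)&(x<.80)&(z>.006)&(y>-.26)&(y<.13)&~((x>.69)&(z<.135))
L,k=nd.label(m);i=1+np.argmax([np.sum(L==j) for j in range(1,k+1)]);P=W[L==i]
for _ in range(3):
    C=P.mean(0);U,S,V=np.linalg.svd(P-C,full_matrices=False);d=(P-C)@V[2];P=P[abs(d)<max(.004,1.5*d.std())]
n=V[2]*np.sign(V[2][2]);print("plane n",n.round(3),"slope deg",np.degrees(np.arccos(abs(n[2]))).round(1),"N",len(P),"min",P.min(0).round(3),"max",P.max(0).round(3))
lo=P[P[:,2]<P[:,2].min()+.012];print("low edge",lo.mean(0).round(3),lo.min(0).round(3),lo.max(0).round(3))
E
python3 bp.py
```

```text
[ 0.5375 -0.1396  0.122 ] z [-0.023  0.175 -0.984] y [0.987 0.158 0.005] q [ 0.62  0.86 -0.62  1.79  0.46  0.7  -0.05] [ 0.3 -1.4 -2.2] 0.3305154952950286 29.85366940498352
plane n [0.481 0.782 0.397] slope deg 66.6 N 2448 min [ 0.435 -0.234  0.319] max [ 0.596 -0.132  0.6  ]
low edge [ 0.561 -0.143  0.325] [ 0.542 -0.156  0.319] [ 0.574 -0.132  0.331]
```

>>> jog_arm(
  series=[
    {"dx": -0.2, "dy": 1.1, "dz": 1.6, "ax": -4.9, "ay": -0.8, "az": 0, "gripper": 1},
    {"dx": -0.2, "dy": 1.2, "dz": 1.5, "ax": -4.9, "ay": -0.8, "az": 0, "gripper": 1},
    {"dx": -0.2, "dy": 1.4, "dz": 1.4, "ax": -4.9, "ay": -0.8, "az": 0, "gripper": 1},
    {"dx": -0.2, "dy": 1.5, "dz": 1.2, "ax": -4.9, "ay": -0.8, "az": 0, "gripper": 1},
    {"dx": -0.2, "dy": 1.6, "dz": 1.1, "ax": -4.9, "ay": -0.8, "az": 0, "gripper": 1},
    {"dx": -0.3, "dy": 1.6, "dz": 1.0, "ax": -4.9, "ay": -0.8, "az": 0, "gripper": 1},
    {"dx": -0.3, "dy": 1.7, "dz": 0.8, "ax": -4.9, "ay": -0.8, "az": 0, "gripper": 1},
    {"dx": 0, "dy": 0, "dz": 1, "ax": 0, "ay": 0, "az": 0, "gripper": 1},
    {"dx": 0, "dy": 0, "dz": 0, "ax": 0, "ay": 0, "az": 0, "gripper": 1},
    {"dx": 0, "dy": 0, "dz": 0, "ax": 0, "ay": 0, "az": 0, "gripper": 1},
  ],
)

```text
time_s: 42.78
tool_pos: [0.5207, -0.0434, 0.2153]
tool_rot: [0.163, 0.637, 0.741, -0.136]
wrist_force: [-0.1, -1.2, -2.2]
gripper_width: 0.335
grip_force: 30.0
```

```bash
sed -i 's/(h\[...,0\]<35)&(h\[...,1\]>40)&(h\[...,2\]>90)/(h[...,0]<29)\&(h[...,1]>40)\&(h[...,2]>90)\&(z<p[2]+.06)/' bp.py; python3 st.py;python3 bp.py; python3 -c "
from h import *
save(cam('scene'),'bq',(150,90,410,290),3)"
```

```text
[ 0.5207 -0.0434  0.2153] z [ 0.069 -0.41  -0.909] y [0.988 0.152 0.006] q [-0.16  0.62 -0.18  1.98  0.79  0.79 -0.79] [-0.1 -1.2 -2.2] 0.3351053367462591 29.9666690826416
plane n [-0.138  0.914  0.381] slope deg 67.6 N 1764 min [ 0.434 -0.033  0.01 ] max [0.593 0.056 0.18 ]
low edge [0.518 0.045 0.017] [0.434 0.031 0.01 ] [0.583 0.056 0.022]
```

View pics/bq.png

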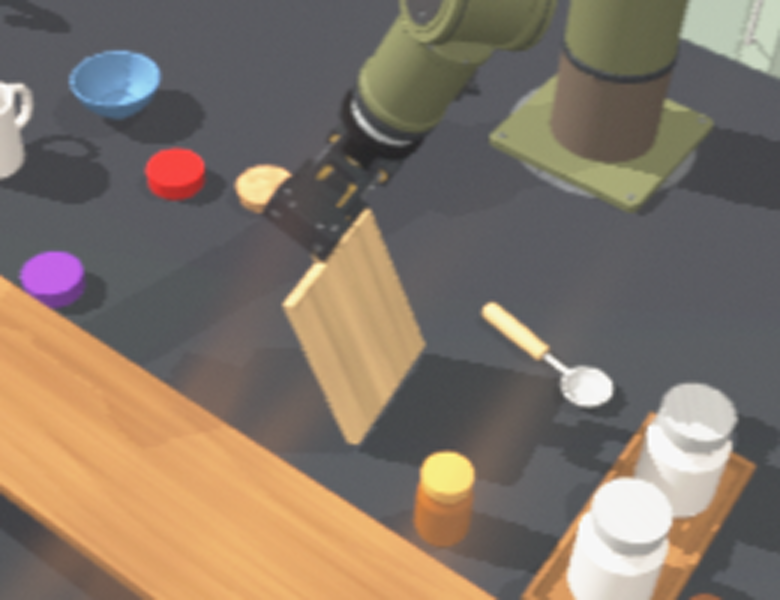

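The board hangs upright by its handle at crop (355,330), with a slope of about 66°. I'll lift slightly, yaw 80° and carry it to in front of the ledge.

>>> jog_arm(
  series=[
    {"dx": 0, "dy": 0, "dz": 1.2, "ax": 0, "ay": 0, "az": 3, "gripper": 1},
    {"dx": 0.5, "dy": 0.1, "dz": 1.2, "ax": 0, "ay": 0, "az": 5, "gripper": 1},
    {"dx": 1, "dy": 0.1, "dz": 0, "ax": 0, "ay": 0, "az": 5, "gripper": 1},
    {"dx": 1, "dy": 0.1, "dz": 0, "ax": 0, "ay": 0, "az": 5, "gripper": 1},
    {"dx": 1, "dy": 0.1, "dz": 0, "ax": 0, "ay": 0, "az": 5, "gripper": 1},
    {"dx": 1, "dy": 0.1, "dz": 0, "ax": 0, "ay": 0, "az": 5, "gripper": 1},
    {"dx": 1, "dy": 0.1, "dz": 0, "ax": 0, "ay": 0, "az": 5, "gripper": 1},
    {"dx": 1, "dy": 0.1, "dz": 0, "ax": 0, "ay": 0, "az": 5, "gripper": 1},
    {"dx": 1, "dy": 0.1, "dz": 0, "ax": 0, "ay": 0, "az": 5, "gripper": 1},
    {"dx": 1, "dy": 0.1, "dz": 0, "ax": 0, "ay": 0, "az": 5, "gripper": 1},
    {"dx": 1, "dy": 0.1, "dz": 0, "ax": 0, "ay": 0, "az": 5, "gripper": 1},
    {"dx": 1, "dy": 0.1, "dz": 0, "ax": 0, "ay": 0, "az": 5, "gripper": 1},
    {"dx": 1, "dy": 0.1, "dz": 0, "ax": 0, "ay": 0, "az": 5, "gripper": 1},
    {"dx": 1, "dy": 0.1, "dz": 0, "ax": 0, "ay": 0, "az": 5, "gripper": 1},
    {"dx": 1, "dy": 0.1, "dz": 0, "ax": 0, "ay": 0, "az": 5, "gripper": 1},
    {"dx": 1, "dy": 0.1, "dz": 0, "ax": 0, "ay": 0, "az": 5, "gripper": 1},
    {"dx": 1, "dy": 0, "dz": 0, "ax": 0, "ay": 0, "az": 4, "gripper": 1},
    {"dx": 0, "dy": 0, "dz": 0, "ax": 0, "ay": 0, "az": 0, "gripper": 1},
    {"dx": 0, "dy": 0, "dz": 0, "ax": 0, "ay": 0, "az": 0, "gripper": 1},
  ],
)

```text
time_s: 44.47
tool_pos: [0.675, -0.0308, 0.2387]
tool_rot: [0.211, -0.003, 0.977, 0.005]
wrist_force: [-0.6, 0.4, -2.4]
gripper_width: 0.336
grip_force: 30.0
```

```bash
python3 st.py;python3 bp.py; python3 -c "
from h import *
save(cam('scene'),'br',(150,90,410,290),3)"
```

```text
[ 0.675  -0.0308  0.2387] z [ 0.413  0.011 -0.911] y [-0.008  1.     0.008] q [ 0.35  0.68 -0.63  1.84  1.01  0.47  0.63] [-0.6  0.4 -2.4] 0.33568572026982496 29.966458082199097
plane n [-0.919 -0.02   0.394] slope deg 66.8 N 670 min [ 0.594 -0.102  0.034] max [0.697 0.047 0.269]
low edge [ 0.596 -0.023  0.04 ] [ 0.594 -0.097  0.034] [0.599 0.044 0.045]
```

View pics/br.png

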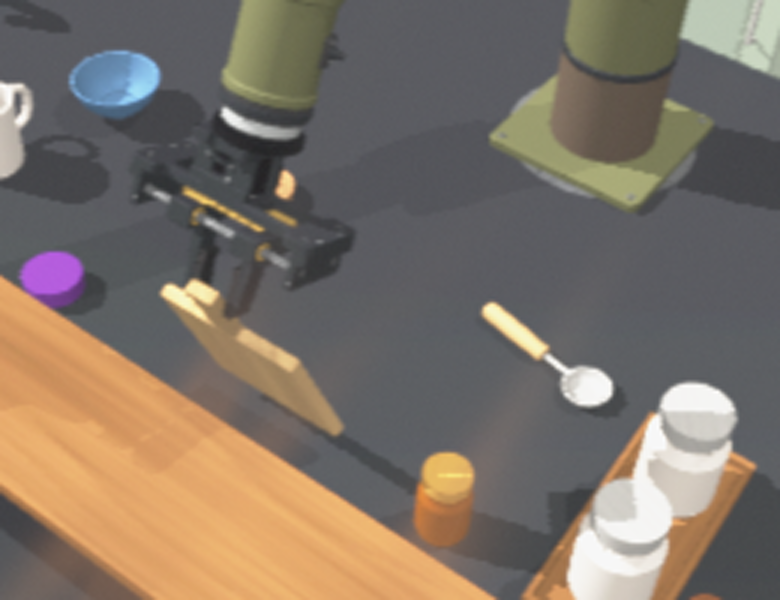

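>>> jog_arm(
  series=[
    {"dx": 1, "dy": 0.1, "dz": 0, "ax": 0, "ay": 0, "az": 0, "gripper": 1},
    {"dx": 1, "dy": 0.1, "dz": -0.7, "ax": 0, "ay": 0, "az": 0, "gripper": 1},
    {"dx": 1, "dy": 0, "dz": -0.7, "ax": 0, "ay": 0, "az": 0, "gripper": 1},
    {"dx": 0.7, "dy": 0, "dz": -0.6, "ax": 0, "ay": 0, "az": 0, "gripper": 1},
    {"dx": 0.4, "dy": 0, "dz": -0.5, "ax": 0, "ay": 0, "az": 0, "gripper": 1},
    {"dx": 0, "dy": 0, "dz": -0.3, "ax": 0, "ay": 0, "az": 0, "gripper": 1},
    {"dx": 0, "dy": 0, "dz": 0, "ax": 0, "ay": 0, "az": 0, "gripper": 1},
    {"dx": 0, "dy": 0, "dz": 0, "ax": 0, "ay": 0, "az": 0, "gripper": 1},
  ],
)

```text
time_s: 45.23
tool_pos: [0.7162, -0.0244, 0.2117]
tool_rot: [0.212, -0.007, 0.977, 0.005]
wrist_force: [0.5, 0.8, -1.9]
gripper_width: 0.331
grip_force: 30.0
```

```bash
python3 st.py;python3 bp.py
```

```text
[ 0.7162 -0.0244  0.2117] z [ 0.414  0.014 -0.91 ] y [-0.016  1.     0.008] q [ 0.31  0.76 -0.61  1.74  1.03  0.49  0.65] [ 0.5  0.8 -1.9] 0.3313029574442495 29.965656101703644
plane n [-0.927 -0.035  0.373] slope deg 68.1 N 509 min [ 0.639 -0.096  0.016] max [0.737 0.053 0.242]
low edge [0.642 0.051 0.021] [0.639 0.05  0.016] [0.645 0.051 0.027]
```

>>> jog_arm(
  series=[
    {"dx": 0.2, "dy": 0, "dz": -0.2, "ax": 0, "ay": 0, "az": 0, "gripper": 1},
    {"dx": 0.2, "dy": 0, "dz": -0.2, "ax": 0, "ay": 0, "az": 0, "gripper": 1},
    {"dx": 0.1, "dy": 0, "dz": 0, "ax": 0, "ay": 0, "az": 0, "gripper": 1},
    {"dx": 0, "dy": 0, "dz": 0, "ax": 0, "ay": 0, "az": 0, "gripper": 1},
    {"dx": 0, "dy": 0, "dz": 0, "ax": 0, "ay": 0, "az": 0, "gripper": 1},
  ],
)

```text
time_s: 45.7
tool_pos: [0.7219, -0.0246, 0.2084]
tool_rot: [0.213, -0.007, 0.977, 0.005]
wrist_force: [0.1, -0.5, -1.1]
gripper_width: 0.334
grip_force: 30.0
```

>>> jog_arm(
  series=[
    {"dx": 0, "dy": 0, "dz": -0.1, "ax": 0, "ay": 0, "az": 0, "gripper": 1},
    {"dx": 0.2, "dy": 0, "dz": 0, "ax": 0, "ay": 0, "az": 0, "gripper": 1},
    {"dx": 0.2, "dy": 0, "dz": 0, "ax": 0, "ay": 0, "az": 0, "gripper": 1},
    {"dx": 0, "dy": 0, "dz": 0, "ax": 0, "ay": 0, "az": 0, "gripper": 1},
    {"dx": 0, "dy": 0, "dz": 0, "ax": 0, "ay": 0, "az": 0, "gripper": 1},
  ],
)

```text
time_s: 46.12
tool_pos: [0.7254, -0.0245, 0.2068]
tool_rot: [0.212, -0.007, 0.977, 0.006]
wrist_force: [-0.9, -0.1, -1.3]
gripper_width: 0.34
grip_force: 30.0
```

>>> jog_arm(
  series=[
    {"dx": 0.2, "dy": 0, "dz": -0.1, "ax": 0, "ay": 0, "az": 0, "gripper": 1},
    {"dx": 0.2, "dy": 0, "dz": -0.1, "ax": 0, "ay": 0, "az": 0, "gripper": 1},
    {"dx": 0, "dy": 0, "dz": 0, "ax": 0, "ay": 0, "az": 0, "gripper": 1},
    {"dx": 0, "dy": 0, "dz": 0, "ax": 0, "ay": 0, "az": 0, "gripper": 1},
  ],
)

```text
time_s: 46.45
tool_pos: [0.7295, -0.0245, 0.205]
tool_rot: [0.212, -0.007, 0.977, 0.005]
wrist_force: [-3.0, -0.3, 1.2]
gripper_width: 0.332
grip_force: 30.0
```

```bash
python3 st.py;python3 bp.py
```

```text
[ 0.7295 -0.0245  0.205 ] z [ 0.415  0.014 -0.91 ] y [-0.016  1.     0.008] q [ 0.31  0.79 -0.61  1.71  1.03  0.5   0.66] [-3.  -0.3  1.2] 0.3322030796445253 30.02818465232849
plane n [-0.911 -0.04   0.41 ] slope deg 65.8 N 230 min [ 0.687 -0.095  0.099] max [0.751 0.054 0.236]
low edge [0.688 0.    0.102] [ 0.687 -0.019  0.099] [0.689 0.03  0.104]
```

>>> jog_arm(
  series=[
    {"dx": 0, "dy": 0, "dz": 0, "ax": 0, "ay": 0, "az": 0, "gripper": 0.1},
    {"dx": 0, "dy": 0, "dz": 0, "ax": 0, "ay": 0, "az": 0, "gripper": -0.2},
    {"dx": 0, "dy": 0, "dz": 0, "ax": 0, "ay": 0, "az": 0, "gripper": -0.4},
    {"dx": 0, "dy": 0, "dz": 0, "ax": 0, "ay": 0, "az": 0, "gripper": -0.4},
    {"dx": 0, "dy": 0, "dz": 0, "ax": 0, "ay": 0, "az": 0, "gripper": -0.4},
    {"dx": -0.6, "dy": 0, "dz": 1.0, "ax": 0, "ay": 0, "az": 0, "gripper": -0.4},
    {"dx": -1, "dy": 0, "dz": 2, "ax": 0, "ay": 0, "az": 0, "gripper": -0.4},
    {"dx": -1.2, "dy": 0, "dz": 2.5, "ax": 0, "ay": 0, "az": 0, "gripper": -0.4},
    {"dx": -2, "dy": 0, "dz": 2.5, "ax": 0, "ay": 0, "az": 0, "gripper": -0.4},
    {"dx": -3, "dy": 0, "dz": 1, "ax": 0, "ay": 0, "az": 0, "gripper": -0.4},
    {"dx": -3, "dy": 0, "dz": 0, "ax": 0, "ay": 0, "az": 0, "gripper": -0.4},
    {"dx": -3, "dy": 0, "dz": 0, "ax": 0, "ay": 0, "az": 0, "gripper": -0.4},
    {"dx": -2, "dy": 0, "dz": 0, "ax": 0, "ay": 0, "az": 0, "gripper": -0.4},
    {"dx": 0, "dy": 0, "dz": 0, "ax": 0, "ay": 0, "az": 0, "gripper": -0.4},
    {"dx": 0, "dy": 0, "dz": 0, "ax": 0, "ay": 0, "az": 0, "gripper": -0.4},
  ],
)

```text
time_s: 47.75
tool_pos: [0.5712, -0.0245, 0.2963]
tool_rot: [0.213, -0.008, 0.977, 0.005]
wrist_force: [1.0, 0.4, 0.6]
gripper_width: 0.696
grip_force: 0.0
```

```bash
python3 st.py;python3 - <<'E'
from m import *
a=cam("scene");b=cam("top")
A=cv2.resize(a["img"][60:330,100:420],None,fx=1.5,fy=1.5);B=cv2.resize(b["img"][120:270,140:380],(480,300))
o=np.zeros((405,480+310,3),np.uint8);o[:,:480]=A[:405];o[:194,480:]=cv2.resize(B,(310,194))
cv2.imwrite("pics/fin.png",o[...,::-1])
W=pts(a);x,y,z=[W[...,i] for i in range(3)]
m=(x>.66)&(x<.85)&(z>.14)&(z<.3)&(abs(y)<.15);P=W[m];C=P.mean(0);V=np.linalg.svd(P-C,full_matrices=False)[2][2];print("board above ledge",m.sum(),P.min(0).round(3),P.max(0).round(3),np.degrees(np.arccos(abs(V[2]))).round(1))
for n,cx,cy in(("jarlid",.557,.331),("full",.427,.326)):
    k=(np.hypot(x-cx,y-cy)<.024)&(z>.08);print(n,np.median(z[k]).round(4))
E
```

```text
[ 0.5712 -0.0245  0.2963] z [ 0.417  0.013 -0.909] y [-0.017  1.     0.007] q [ 0.44  0.47 -0.71  2.05  0.94  0.43  0.63] [1.  0.4 0.6] 0.69557332412783 0.0
board above ledge 349 [ 0.695 -0.1    0.141] [0.75  0.052 0.235] 65.0
jarlid 0.1234
full 0.1233
```

View pics/fin.png

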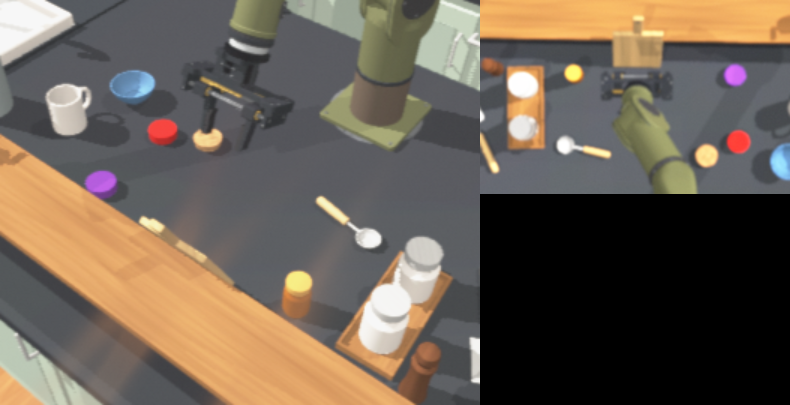

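The picture shows the board leaning on the ledge with its handle up, at (185,250) in the scene and (638,45) in the top inset, at a slope of 65°. Both lids are level, the bystanders look undisturbed, and the arm is clear. Handing in.

```bash
python3 -c "
from rig import env
print(env.job_done())"
```

```text
the job is handed in; nothing more can be done
None
```

The job is handed in at about 48 s of the 210 s: all four biscuits went into the jar, the steel lid is screwed home at the same height as its neighbour's, and the board leans on the ledge at about 65° with its handle up; no verdict came back.

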